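Tighten the battery-hatch screw of the kitchen scale and cap it

TASK

Take the red screwdriver from its wooden stand, feel for the slot of the brass screw in the upturned kitchen scale by turning the blade on it until it drops in, and tighten the screw clockwise until it stops. Put the screwdriver back in the stand, then take the white cap (not the black one) from the blue pocket tray and set it flat in the recess over the screw. Leave the black cap and the other things on the worktop where they are.

Things in the scene. Friction and masses are not known exactly. Their poses are not given: they have to be found in the camera images.
- scale: kitchen scale lying upside down, a fixed grey slab 190 (its x) by 170 (its y) by 26 mm high on a glass plate; origin at the centre of its underside on the worktop. Four feet stand 6.5 mm above it near the corners (75 mm and 65 mm from the centre along its x and y). A round recess 26.5 mm wide and 12 mm deep, at 30 mm along its x, holds the brass screw.
- screw_top (a point): centre of the top face of the brass slotted screw, 5 mm below the scale's upper face, on the screw's vertical axis (its orientation is that of the scale and says nothing of the slot). The head is 21 mm in diameter; the straight slot runs right across it through its centre, 4.5 mm wide and 5.4 mm deep, its upper edges bevelled by 0.8 mm. The direction of the slot differs from one start to the next, is not measured, and can be anything.
- screw (a joint): turn of the screw, rad; grows clockwise seen from above, stiff stop (tight) at 1.6; begins between 0.3 and 0.7. It turns with a constant friction of 0.06 N m and does not move up or down. Feel for the slot with a light push of a few newtons: pressed hard (over about 20 N), the blade may drag the screw round.
- stand: fixed wooden block 70 x 70 x 80 mm high, with a 76 x 76 x 6 mm foot, origin at the centre of its underside
- stand_hole (a point): centre of the mouth of the round hole in the top of the stand, 80 mm up; 19 mm wide, 77 mm deep
- driver_handle (a point): centre of the screwdriver's handle: red, square in section, 25 x 25 mm with rounded edges, 58 mm long (plus a 10 mm domed black end). z points from blade to handle end, x lies along the broad side of the blade and square to one pair of handle faces. It stands blade down in the stand, its black collar resting on the stand's top, handle centre 33 mm above that top. Mass 90 g.
- driver_tip (a point): middle of the end of the flat blade, 101 mm below the handle's centre on its axis; same axes. The blade is 12 mm broad along x and 2.5 mm thick along y over its last 14 mm; the shaft above it is 8 mm in diameter. While it rubs on the screw the blade end can walk a few mm sideways.
- tray: fixed blue pocket tray 170 (its x) by 50 (its y) by 11 mm high; origin at the centre of its underside. Three round pockets 26 mm wide, 5 mm deep, at -55, 0 and +55 mm along its x; the middle one is empty.
- cap_white_center (a point): centre of the white cover cap, a round plastic disc 22 mm in diameter and 15 mm high, standing 10 mm out of an outer pocket of the tray; it lies loose in the recess over the screw, resting on the screw head and standing 10 mm out of the scale. 12 g.
- cap_black_center (a point): centre of the black cover cap, same size, in the other outer pocket; to be left there
- tape: bystander: roll of tape lying flat, 96 mm wide, 25 mm high; origin underneath
- pegs: bystander: wooden clothes peg, 72 x 15 x 12 mm; origin underneath
- candle: bystander: candle in a glass, 76 mm wide, 90 mm high; origin underneath
- coffee_jar: bystander: jar with black lid, 79 mm wide, 154 mm high; origin underneath
There are look-alikes about, which are no part of the job. Of the things like the part that bears driver_handle, leave any that is turquoise; of the rest the smaller one is meant.

How it is judged:
By the outcome, as a careful person would: the job done as asked, in the order asked, and still so for the second after the job is handed in, with the robot touching nothing.
It also fails if it takes over 72 s, if anything falls off the work surface, if the arm or the gripper's body presses on something with over 40 N, if the wrist force passes 120 N, or if a joint passes its speed limit or range.

ROBOT

A 7-joint arm with a two-finger parallel gripper is mounted at the origin on a cart in front of the work surface, level with it; the furniture and walls round the work are solid. World frame = base frame: x ahead of the robot, y to its left, z up, the work surface at z = 0. Lengths are in m, angles in rad, forces in N, time in s.
With the tool pointing down it reaches from about 0.425 to 0.95 m from the base axis. Payload 4.7 kg.
Tool frame: the origin (TCP) lies midway between the tips of the shut fingers; the grasp point (between the pads) lies 19 mm behind it; z points along the fingers, y is the line along which they close (so a half turn about z gives the same grasp; the last joint's range is limited). The gripper opens to 87 mm and grips with 3 to 60 N. Pads are 19 mm wide; open, the fingers measure 117 mm over their backs; the gripper's body (75 mm by 190 mm) begins 51 mm behind the grasp point.
Start: joints at [1.158, 0.469, -0.049, 1.532, 0.024, 1.141, -0.082], TCP at [0.253, -0.626, 0.187] pointing down, gripper open.
Joint ranges: [-2.59, 2.59], [-0.33, 1.99], [-1.39, 1.29], [0.1, 2.45], [-1.04, 4.18], [0.21, 1.99], [-2.66, 2.66]. Speed limits (rad/s): [2.57, 2.57, 3.14, 3.14, 3.14, 3.14, 3.14].

INTERFACE

Orientations are given as [roll, pitch, yaw] about the fixed x, y, z axes, in that order (R = Rz(yaw) Ry(pitch) Rx(roll)).
In Python, from bench import arm, eyes, models gives the robot as it stands.
- The arm moves only by the tool step_arm, never from a script. Its argument "series" is text: rows parted by semicolons, each of 7 numbers parted by spaces: the turn, a rotation vector about the tool's x, y, z in rad, then the shift along the tool's x, y, z in m, then the finger opening in m, from 0 to 0.087. A call has 1 to 10 rows; each row is the pose to reach, as a shift and turn from the pose commanded when the call began, along the tool's axes at that moment; what a row does not reach only later rows make up. A row lasts 1/10 s, in which the tool goes at most 50 mm and 8.59 degrees, less where a joint would pass 70% of its speed; a pose out of reach is approached as far as the arm can. A call with a gripper value outside its range is refused whole. The fingers move at their own pace and stop on an object; "squeeze" is the grip in N (left out, the last holds). Time passes only in rows, so rows that repeat a pose let the fingers close. It gives the time, the measured TCP pose, the force, the opening and the grip force at its end, in the units of the state.
- arm.get_state(): the state, without advancing time (a new reading comes with each control period).
- eyes.get_image(name): name is "side" or "top"; returns the picture (400x640x3 uint8, blue, green, red); there is no depth.
- eyes.camera_params(name): a dict with "fovy" (degrees; the focal length in pixels is half the picture's height over the tangent of half this angle, whatever the lens; pixels are square), "cx", "cy" (the principal point, pixels), "R" (3x3) and "t" (3): a world point X has camera coordinates R X + t. Camera axes: x right, y down, z forward; pixel columns grow to the right and rows downward; lengths in m; the calibration is good to about 2 mm. A picture is of the moment at which its call begins. camera_params takes no time and is no camera call.
- arm.job_done(): hands the job in; it is judged then, once.
Trained networks look in the newest picture that a camera, given by its name, has taken for a name from the list of things; names that differ only in an ending like _2 or _b are one class to them, and where a whole thing is asked for, a point or a joint stands for the part that bears it (a point fixed in the world has none). Each returns a list of dicts, best first, with "score" (0 to 1); they miss things now and then, are a little off and sometimes report something else, mostly with a low value. They report only what shows in the picture. A call takes as long as a camera call. They do not tell look-alikes from the thing itself.
- models.find_in(name, camera): "pixel" ([row, column] in pixels, amid what is visible of it).
- models.silhouettes(name, camera): "mask" (400x640 bool, what is visible of it) and "pixel" ([row, column] in pixels, amid what is visible of it).
- models.tip_of(name, camera): "pixel" ([row, column] in pixels: a listed point, or the origin of a listed thing).
The state is a dict: "time_s": time; "joint_positions": joint angles; "joint_vel": joint speeds; "joint_efforts": joint torques, N m; "position": TCP position; "tcp_rot": TCP orientation; "contact_force": force on the tool from outside, world axes, zero at the start; "torque": the same for the moment, N m; "gripper_width": finger opening in m; "finger_force": force on a finger pad.
Only numpy, scipy, OpenCV 4.12 (cv2) and the standard library are available. Lean on these libraries where they do the work, as an engineer would, in place of code of your own. Each camera call takes 0.05 s, during which the arm holds its last target. There are 200 camera calls.

## Working session

There is one attempt and no reset: what is moved stays moved. The work goes in short steps, Python scripts to look and compute and a tool call to move; the robot and the scene stay as the last step left them, time stands still between calls to the robot, and variables do not carry over. Pictures are saved under pics/ and viewed, at most 10 in all, crops included, and the job is handed in when it is done.

Besides the shell and the picture viewer there is one more tool, called after ">>>" as name(argument=value, ...) on one line, values as JSON. step_arm: Moves the arm, as the interface text tells. Its arguments: {"type":"object","properties":{"series":{"type":"string"},"squeeze":{"type":"number"}},"required":["series"]}

```bash
mkdir -p pics; ls; python3 - <<'E'
from bench import arm,eyes,models
import cv2,numpy as np
s=arm.get_state();print(s)
a=eyes.get_image("top");b=eyes.get_image("side")
cv2.imwrite("pics/top0.png",a);cv2.imwrite("pics/side0.png",b)
for c in("top","side"):
    p=eyes.camera_params(c);print(c,p)
    for n in("driver_handle","stand_hole","screw_top","scale","tray","cap_white_center","cap_black_center","stand"):
        print(c,n,[(np.round(d["pixel"],1).tolist(),round(d["score"],2)) for d in models.tip_of(n,c)])
E
```

```text
pics
{'time_s': 0.0, 'joint_positions': array([ 1.15807446,  0.46942479, -0.04858572,  1.53369404,  0.02410228,
        1.14096281, -0.08227019]), 'joint_vel': array([-0.000579  , -0.00101569, -0.00075739, -0.00097759, -0.00079258,
       -0.00039262, -0.00169703]), 'joint_efforts': array([ 4.83522963e-04, -5.07972872e+01, -8.03507748e-02, -2.36150390e+01,
       -6.12955168e-02,  3.78312101e-02,  1.43717198e-04]), 'position': array([ 0.25252053, -0.62527604,  0.18591062]), 'tcp_rot': array([-3.13969080e+00,  7.48408203e-05,  3.83876103e-01]), 'contact_force': array([-0.19592861, -0.23167737,  0.48977029]), 'torque': array([-0.04511501,  0.03540336,  0.06209267]), 'finger_force': 0.0, 'gripper_width': 0.08710745045180032}
top {'fovy': 42.01254559915121, 'cx': 328.6364363833128, 'cy': 206.04611646561952, 'R': array([[ 0.01930899, -0.99818351,  0.05706868],
       [-0.98664501, -0.02825715, -0.16041561],
       [ 0.16173681, -0.05320906, -0.9853984 ]]), 't': array([0.00939559, 0.5159223 , 1.62288137])}
top driver_handle [([208.4, 236.5], 0.75), ([159.5, 420.9], 0.73), ([215.0, 425.5], 
[... 430 characters left out ...]
592817, 'R': array([[-0.94312929, -0.33225957, -0.01052238],
       [-0.14532789,  0.44057276, -0.88587553],
       [ 0.29897649, -0.83396596, -0.46380366]]), 't': array([0.5055694 , 0.14470571, 1.27305777])}
side driver_handle [([241.6, 303.4], 0.8), ([231.5, 279.7], 0.78), ([288.9, 351.4], 0.73), ([228.5, 317.7], 0.68)]
side stand_hole [([242.9, 318.1], 0.84)]
side screw_top [([219.1, 318.5], 0.85), ([286.3, 221.1], 0.44), ([191.0, 310.9], 0.19)]
side scale [([232.1, 325.8], 0.57), ([189.3, 345.3], 0.54)]
side tray [([189.8, 354.1], 0.51), ([221.9, 320.2], 0.3)]
side cap_white_center [([187.5, 369.1], 0.45)]
side cap_black_center [([189.6, 343.9], 0.59)]
side stand [([266.3, 320.2], 0.94)]
```

```bash
python3 - <<'E'
import cv2
a=cv2.imread("pics/top0.png");b=cv2.imread("pics/side0.png")
cv2.imwrite("pics/top1.png",cv2.resize(a[130:270,200:480],(800,400),interpolation=cv2.INTER_CUBIC))
cv2.imwrite("pics/side1.png",cv2.resize(b[130:320,200:453],(800,600),interpolation=cv2.INTER_CUBIC))
E
```

```text
(no output)
```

View pics/top1.png

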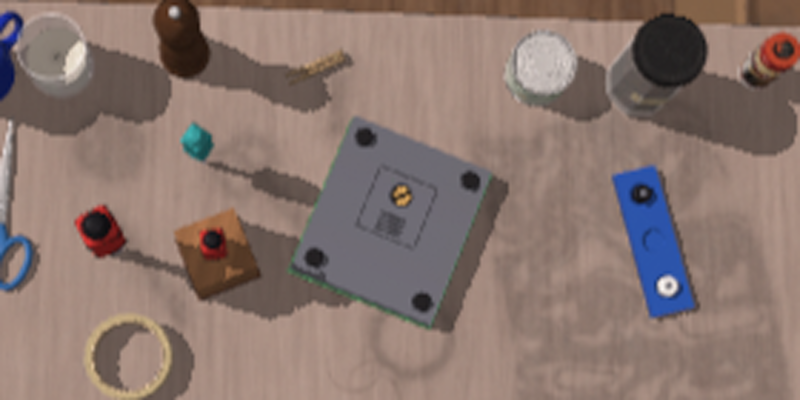

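View pics/side1.png

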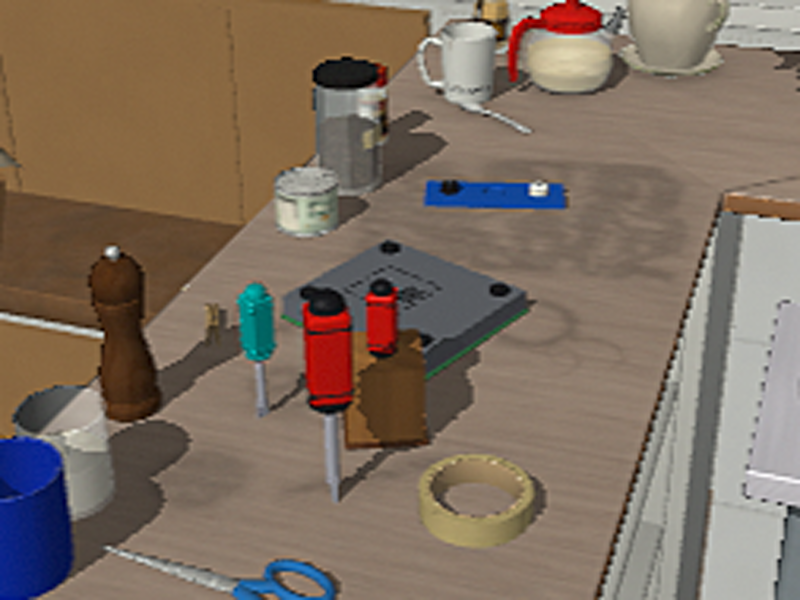

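View pics/top0.png

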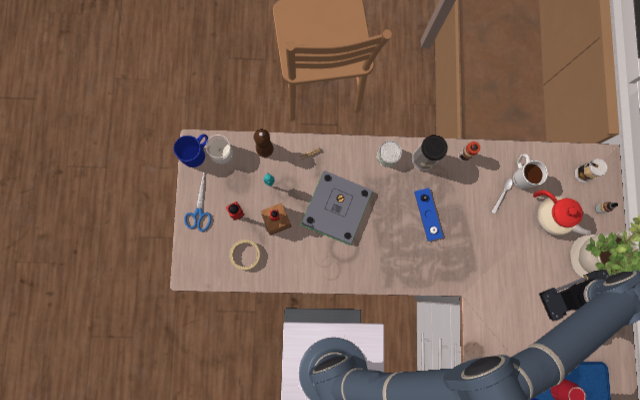

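The pictures show three upright screwdrivers. In the full top view they are a large red one at (row 210, col 235), a turquoise one at (179, 269) and a small red one in the wooden stand at (214, 274). I choose the small red one in the stand, which the side crop confirms. The screw is at about (198, 340), the white cap at (230, 434) and the black cap at (198, 424).

```bash
cat > h.py <<'E'
import numpy as np,cv2,json
from scipy.optimize import least_squares
from bench import arm,eyes,models
P={c:eyes.camera_params(c) for c in("top","side")}
def proj(c,X):
    p=P[c];f=200/np.tan(np.radians(p["fovy"]/2));q=np.atleast_2d(X)@np.array(p["R"]).T+p["t"]
    return np.c_[p["cy"]+f*q[:,1]/q[:,2],p["cx"]+f*q[:,0]/q[:,2]]  # row,col
def onz(c,px,z):
    p=P[c];f=200/np.tan(np.radians(p["fovy"]/2));R=np.array(p["R"]);C=-R.T@p["t"]
    d=R.T@np.array([(px[1]-p["cx"])/f,(px[0]-p["cy"])/f,1]);return C+d*(z-C[2])/d[2]
def rz(a): return np.array([[np.cos(a),-np.sin(a)],[np.sin(a),np.cos(a)]])
def blobs(m,amin=3):
    n,l,s,c=cv2.connectedComponentsWithStats(m.astype(np.uint8));return [(c[i][::-1],s[i,4],l==i) for i in range(1,n) if s[i,4]>=amin]
E
python3 - <<'E'
from h import *
a=cv2.imread("pics/top0.png").astype(int);b=cv2.imread("pics/side0.png").astype(int)
A=a.sum(2)
def cen(img,r,c,h,f):
    w=np.zeros(img.shape[:2],bool);w[r-h:r+h+1,c-h:c+h+1]=1
    B=max(blobs(w&f(img)),key=lambda x:x[1],default=None);return B
dark=lambda I:I.sum(2)<160
feet=[(178,328),(193,364),(235,348),(220,310)]
obs=[]
for r,c in feet:
    x=cen(a,r,c,6,dark);print("foot",x[0] if x else None,x and x[1]);obs.append(x[0])
obs=np.array(obs)
loc=np.array([[75,65],[75,-65],[-75,-65],[-75,65]])/1e3
best=None
for k in range(4):
  for sh in range(4):
    L=np.roll(loc,sh,0)
    f=lambda v:(proj("top",np.c_[L@rz(v[2]).T+v[:2],np.full(4,.031)])-obs).ravel()
    s=least_squares(f,[.55,0,k*np.pi/2])
    if best is None or s.cost<best.cost-1e-3: best=s
print("scale",best.x,best.cost); v=best.x
for sg in(1,-1):
    q=rz(v[2])@[.03*sg,0]+v[:2];print("screw",q,proj("top",[*q,.021]),proj("side",[*q,.021]))
g=lambda I:(I[...,2]-I[...,0]>60)&(I[...,1]-I[...,0]>25)&(I[...,2]>120)
sc=cen(a,198,340,6,g); print("brass",sc[0],sc[1])
print(onz("top",[198.3,340.4],.021),"side",onz("side",[219.1,318.5],.021))
# tray
blue=lambda I:(I[...,0]-I[...,2]>80)
t=cen(a,214,428,35,blue);m=cv2.morphologyEx(t[2].astype(np.uint8),cv2.MORPH_CLOSE,np.ones((9,9)))
print("tray top",cv2.minAreaRect(np.argwhere(m>0).astype(np.float32)))
# caps
w=cen(a,230,434,5,lambda I:I.min(2)>190);print("white",w[0],w[1],onz("top",w[0],.021))
w2=cen(b,189,369,8,lambda I:I.min(2)>190);print("white side",w2[0] if w2 else 0,w2 and onz("side",w2[0],.018))
# red handle
red=lambda I:(I[...,2]-np.maximum(I[...,0],I[...,1])>80)&(I[...,2]>110)
for nm,I,r,c in(("top",a,214,274),("side",b,229,321)):
    x=cen(I,r,c,14,red);print("red",nm,x[0],x[1])
d=cen(a,213,274,5,lambda I:I.sum(2)<150);print("dome",d[0],d[1],onz("top",d[0],.150))
for n in("stand","driver_handle"):
  for c in("top","side"):
    eyes.get_image(c)
    for s in models.silhouettes(n,c):
      k=s["mask"];q=np.argwhere(k);print(n,c,np.round(s["pixel"],1),k.sum(),round(s["score"],2),q.min(0),q.max(0),cv2.minAreaRect(q.astype(np.float32)))
E
python3 - <<'E'
import cv2
a=cv2.imread("pics/top0.png")
u=lambda r,c,h:cv2.resize(a[r-h:r+h,c-h:c+h],(390,390),interpolation=cv2.INTER_CUBIC)
cv2.imwrite("pics/close.png",cv2.hconcat([u(214,274,20),u(198,340,8)]))
E
```

```text
foot [177.67857143 327.32142857] 28
foot [192.82142857 364.39285714] 28
foot [235.36666667 347.46666667] 30
foot [219.72413793 309.5862069 ] 29
scale [ 0.51744499 -0.00658635 -0.36673482] 0.0369032237595324
screw [ 0.54545008 -0.01734343] [[198.30977702 340.47348356]] [[220.17063011 322.18487377]]
screw [0.4894399  0.00417073] [[215.19582261 333.55684025]] [[225.83600076 336.10164255]]
brass [198.         340.38461538] 26
[ 0.54547527 -0.01710369  0.021     ] side [ 0.55972603 -0.02040989  0.021     ]
tray top ((214.03012084960938, 428.0916748046875), (51.17351150512695, 15.041586875915527), 15.52410888671875)
white [229.57692308 433.11538462] 26 [ 0.45119072 -0.32072756  0.021     ]
white side [189.63636364 369.63636364] [ 0.45406256 -0.30776654  0.018     ]
red top [214.88235294 271.17647059] 17
red side [231.3        319.81428571] 140
dome [214.20930233 274.93023256] 43 [0.4687055  0.18623856 0.15      ]
stand top [220.6 272.3] 524 0.79 [204 261] [234 289] ((218.49998474121094, 275.0), (26.554433822631836, 23.397611618041992), 21.801410675048828)
stand side [254.2 323.1] 758 0.8 [
[... 337 characters left out ...]
 90 0.52 [210 270] [221 279] ((215.6351318359375, 274.1891784667969), (10.850333213806152, 8.713146209716797), 9.462322235107422)
driver_handle top [213.2 256.4] 268 0.5 [191 246] [225 273] ((208.4235382080078, 260.994140625), (10.087265968322754, 42.084510803222656), 49.398704528808594)
driver_handle side [273.9 308.1] 123 0.73 [264 305] [279 317] ((272.2500305175781, 309.2500305175781), (17.677669525146484, 8.485280990600586), 45.0)
driver_handle side [246.9 296.6] 697 0.57 [223 287] [288 306] ((255.31497192382812, 299.8511047363281), (66.490478515625, 16.059680938720703), 12.264774322509766)
driver_handle side [228.3 319.4] 240 0.55 [218 316] [242 326] ((230.0, 321.0), (10.0, 24.0), 90.0)
```

View pics/close.png

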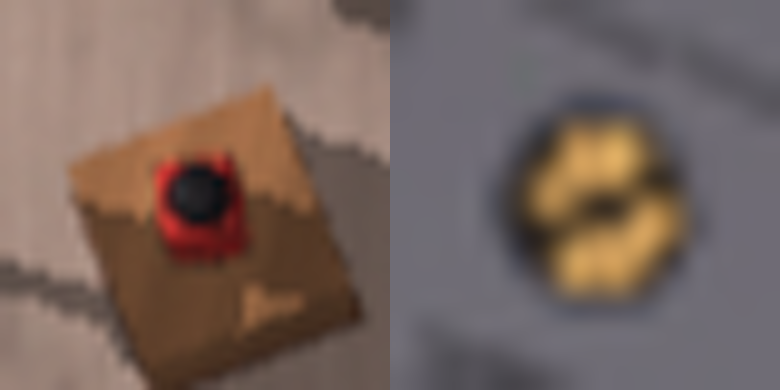

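```bash
python3 - <<'E'
from h import *
print("stand top",onz("top",[218.8,275.7],.08), "tip",onz("top",[217.2,274.6],.08), "side",onz("side",[242.9,318.1],.08))
print("red side at .113",onz("side",[231.3,319.8],.113),"sil",onz("side",[230,321],.113))
for X in([.4687,.1862,.15],[.4687,.1862,.113],[.4687,.1862,.08]): print(X,proj("top",X),proj("side",X))
a=cv2.imread("pics/top0.png").astype(int);b=cv2.imread("pics/side0.png").astype(int)
m=((a[...,0]-a[...,2]>60)).astype(np.uint8);m[:, :410]=0;m[:,446:]=0;m[:185]=0;m[245:]=0
m=cv2.morphologyEx(m,cv2.MORPH_CLOSE,np.ones((9,9)))
r=cv2.boxPoints(cv2.minAreaRect(np.argwhere(m>0).astype(np.float32)));r=np.roll(r,0,0)
q=np.array([onz("top",p,.011)[:2] for p in r]);print(q,q.mean(0),np.linalg.norm(np.diff(q,axis=0),axis=1))
for name,px in(("black",[198,424]),("white",[229.58,433.1])): print(name,onz("top",px,.021))
# big driver base
print("bigred dome top",onz("top",[208,234],.2),"tip side",onz("side",[286,305],0))
E
```

```text
stand top [0.46460922 0.18682837 0.08      ] tip [0.46950453 0.19039049 0.08      ] side [0.47670486 0.20878353 0.08      ]
red side at .113 [0.47447252 0.1995222  0.113     ] sil [0.47369699 0.19175338 0.113     ]
[0.4687, 0.1862, 0.15] [[214.21149888 274.94324616]] [[217.79435139 323.20224698]]
[0.4687, 0.1862, 0.113] [[215.98255574 275.48707334]] [[229.33151024 323.34044757]]
[0.4687, 0.1862, 0.08] [[217.49446974 275.95132716]] [[239.34775642 323.46042954]]
[[ 0.59387    -0.31112181]
 [ 0.57857357 -0.26089091]
 [ 0.41470135 -0.3044144 ]
 [ 0.42929839 -0.35406505]] [ 0.50411083 -0.30762304] [0.05250832 0.16955353 0.05175191]
black [ 0.55458302 -0.29184325  0.021     ]
white [ 0.45117934 -0.32067679  0.021     ]
bigred dome top [0.47612339 0.30069774 0.2       ] tip side [0.48037724 0.30606103 0.        ]
```

```bash
cat >> h.py <<'E'
from scipy.spatial.transform import Rotation as Ro
def go(x,y,z,yawdeg):
    s=arm.get_state();R=Ro.from_euler("xyz",s["tcp_rot"]);T=Ro.from_euler("xyz",[np.pi,0,np.radians(yawdeg)])
    print("turn",np.round((R.inv()*T).as_rotvec(),3),"shift",np.round(R.inv().apply(np.array([x,y,z])-s["position"]),4),"at",np.round(s["position"],4),np.round(np.degrees(s["tcp_rot"]),2),"F",np.round(s["contact_force"],1),"w",round(s["gripper_width"],4),"ff",round(s["finger_force"],1),"t",s["time_s"],"j7",s["joint_positions"][6])
E
python3 -c "
from h import *
go(.48,-.25,.30,65)"
```

```text
turn [ 0.    -0.    -0.751] shift [ 0.3514 -0.2635 -0.113 ] at [ 0.2528 -0.6259  0.187 ] [179.99  -0.    21.99] F [-0.4 -0.4 -0.2] w 0.0869 ff 0.0 t 1.3 j7 -0.08229714551202416
```

>>> step_arm(series="0 0 0 0.01 -0.01 -0.04 0.087;0 0 -0.1 0.05 -0.035 -0.08 0.087;0 0 -0.2 0.09 -0.065 -0.1 0.087;0 0 -0.3 0.13 -0.095 -0.113 0.087;0 0 -0.4 0.17 -0.125 -0.113 0.087;0 0 -0.5 0.21 -0.155 -0.113 0.087;0 0 -0.6 0.25 -0.185 -0.113 0.087;0 0 -0.7 0.29 -0.215 -0.113 0.087;0 0 -0.75 0.325 -0.24 -0.113 0.087;0 0 -0.75 0.351 -0.2635 -0.113 0.087")

```text
time_s: 2.3
position: [0.4808, -0.2476, 0.3003]
tcp_rot: [3.141, -0.0, 1.136]
contact_force: [0.3, -0.7, 0.1]
gripper_width: 0.0872
finger_force: 0.0
```

```bash
python3 -c "
from h import *
go(.469,.188,.25,101)"
```

```text
turn [ 0.001 -0.    -0.627] shift [ 0.3901 -0.1943  0.0503] at [ 0.4808 -0.2476  0.3003] [ 1.7994e+02 -2.0000e-02  6.5090e+01] F [ 0.3 -0.7  0.1] w 0.0872 ff 0.0 t 2.3 j7 -0.11048281387404223
```

>>> step_arm(series="0 0 -0.07 0.04 -0.02 0 0.087;0 0 -0.14 0.08 -0.04 0 0.087;0 0 -0.21 0.12 -0.06 0 0.087;0 0 -0.28 0.16 -0.08 0.01 0.087;0 0 -0.35 0.2 -0.1 0.02 0.087;0 0 -0.42 0.24 -0.12 0.03 0.087;0 0 -0.49 0.28 -0.14 0.04 0.087;0 0 -0.56 0.32 -0.16 0.05 0.087;0 0 -0.62 0.36 -0.18 0.05 0.087;0 0 -0.627 0.39 -0.194 0.05 0.087")

```text
time_s: 3.3
position: [0.4679, 0.1883, 0.2501]
tcp_rot: [3.141, -0.001, 1.765]
contact_force: [0.4, -0.7, -0.3]
gripper_width: 0.087
finger_force: 0.0
```

```bash
python3 - <<'E'
from h import *
go(.469,.188,.094,101)
s=arm.get_state();p=s["position"];y=s["tcp_rot"][2]
a=eyes.get_image("top");b=eyes.get_image("side")
ty=np.array([np.sin(y),-np.cos(y),0])
for c,I in(("top",a),("side",b)):
    for k in(-.0435,0,.0435): print(c,k,proj(c,p+k*ty))
cv2.imwrite("pics/g1.png",cv2.hconcat([cv2.resize(a[170:240,240:310],(400,400),interpolation=cv2.INTER_CUBIC),cv2.resize(b[150:250,270:370],(400,400),interpolation=cv2.INTER_CUBIC)]))
E
```

```text
turn [ 0.    -0.001  0.002] shift [-0.0006  0.0009  0.1561] at [0.4679 0.1883 0.2501] [ 1.7998e+02 -3.0000e-02  1.0110e+02] F [ 0.4 -0.7 -0.3] w 0.087 ff 0.0 t 3.3 j7 -0.42581372944491747
top -0.0435 [[224.60025148 275.05337069]]
top 0 [[209.22082418 272.57157733]]
top 0.0435 [[193.97852966 270.11191322]]
side -0.0435 [[186.03132591 339.10016803]]
side 0 [[185.19888061 322.81484141]]
side 0.0435 [[184.37483036 306.6937493 ]]
```

View pics/g1.png

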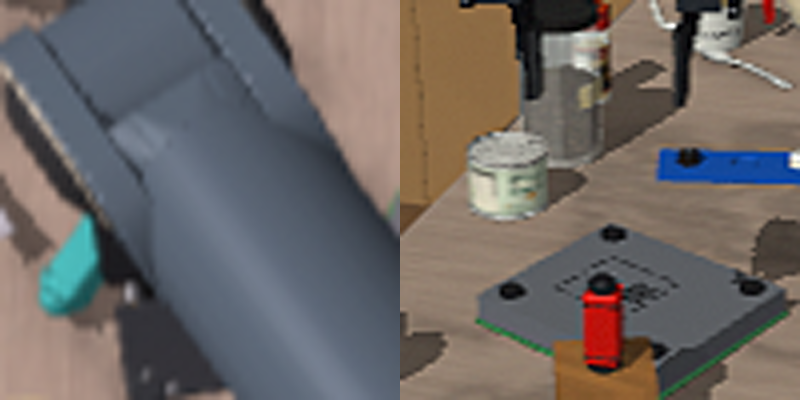

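```bash
python3 - <<'E'
from h import *
a=eyes.get_image("top");b=eyes.get_image("side")
cv2.imwrite("pics/g2.png",cv2.vconcat([a[120:320,130:530],b[100:350,130:530]]))
E
```

```text
(no output)
```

View pics/g2.png

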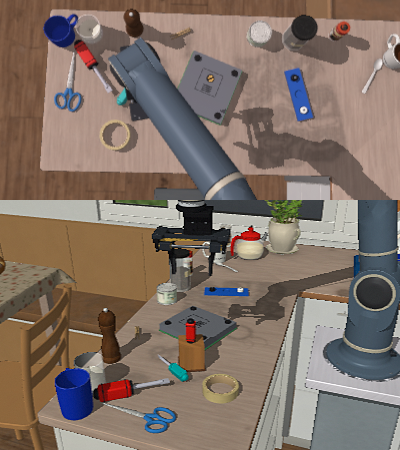

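The two loose look-alikes toppled by themselves. The gripper never came near them, and the stand and its small red driver are clear. I go down and grip it.

>>> step_arm(series="0 0 0 0 0.002 0.03 0.087;0 0 0 0 0.002 0.07 0.087;0 0 0 0 0.002 0.11 0.087;0 0 0 0 0.002 0.14 0.087;0 0 0 0 0.002 0.155 0.087;0 0 0 0 0.002 0.155 0.04;0 0 0 0 0.002 0.155 0.02;0 0 0 0 0.002 0.155 0.01;0 0 0 0 0.002 0.155 0.01;0 0 0 0 0.002 0.155 0.01", squeeze=25)

```text
time_s: 4.5
position: [0.4715, 0.1859, 0.0959]
tcp_rot: [3.14, 0.0, 1.761]
contact_force: [0.1, 0.4, 0.4]
gripper_width: 0.0547
finger_force: 0.0
```

>>> step_arm(series="0 0 0 0 0 0 0.01;0 0 0 0 0 0 0.01", squeeze=60)

```text
time_s: 4.7
position: [0.471, 0.1857, 0.0952]
tcp_rot: [3.141, 0.0, 1.761]
contact_force: [-0.4, -0.5, 0.6]
gripper_width: 0.0392
finger_force: 0.0
```

>>> step_arm(series="0 0 0 0 0 0 0.01;0 0 0 0 0 0 0.01;0 0 0 0 0 0 0.01;0 0 0 0 0 0 0.01", squeeze=60)

```text
time_s: 5.1
position: [0.4709, 0.1857, 0.095]
tcp_rot: [3.142, 0.0, 1.761]
contact_force: [0.4, -0.8, 0.2]
gripper_width: 0.0243
finger_force: 59.7
```

```bash
python3 - <<'E'
from h import *
s=arm.get_state();print(s["contact_force"],s["torque"],s["position"],s["gripper_width"],s["finger_force"])
b=eyes.get_image("side").astype(int)
m=(b[...,2]-np.maximum(b[...,0],b[...,1])>80);m[:200]=0;m[255:]=0;m[:,300:][:,45:]=0;m[:,:305]=0
B=[(x[0],x[1]) for x in blobs(m,15)];print(B)
print(proj("side",s["position"]+[0,0,.019]),proj("side",s["position"]+[0,.004,.019]),proj("side",s["position"]+[.004,0,.019]))
E
```

```text
[ 0.37740635 -0.76743656  0.20750424] [-0.04008259 -0.1275715  -0.01130985] [0.47089787 0.18571176 0.09495425] 0.02431402978582568 59.69447815907188
[(array([231.63265306, 320.85034014]), np.int32(147))]
[[228.8297605  322.65690281]] [[229.51498631 322.18123371]] [[228.60297051 321.3163325 ]]
```

>>> step_arm(series="0 0 0 0 0 -0.02 0.01;0 0 0 0 0 -0.05 0.01;0 0 0 0 0 -0.09 0.01;0 0 0 0 0 -0.12 0.01;0 0 0 0 0 -0.12 0.01")

```text
time_s: 5.65
position: [0.4732, 0.1873, 0.2189]
tcp_rot: [3.133, -0.001, 1.761]
contact_force: [0.1, 0.8, -1.7]
gripper_width: 0.0242
finger_force: 59.7
```

```bash
python3 - <<'E'
from h import *
go(.5455,-.0172,.185,101)
s=arm.get_state();b=eyes.get_image("side")
t=s["position"]+[0,0,.019-.101]
for z in(0,.02,.04): print(proj("side",t+[0,0,z]))
r,c=proj("side",t)[0].astype(int)
cv2.imwrite("pics/blade.png",cv2.resize(b[r-60:r+20,c-30:c+30],(600,800)[:2] if 0 else (450,600),interpolation=cv2.INTER_CUBIC));print(r,c)
E
```

```text
turn [ 0.008 -0.001 -0.002] shift [-0.2145  0.0322  0.034 ] at [0.4732 0.1873 0.2189] [ 1.7954e+02 -6.0000e-02  1.0088e+02] F [ 0.1  0.8 -1.7] w 0.0242 ff 59.7 t 5.65 j7 -0.4548903633000638
[[221.85238476 321.60352856]]
[[215.54269132 321.51505678]]
[[209.13347795 321.42518956]]
221 321
```

View pics/blade.png

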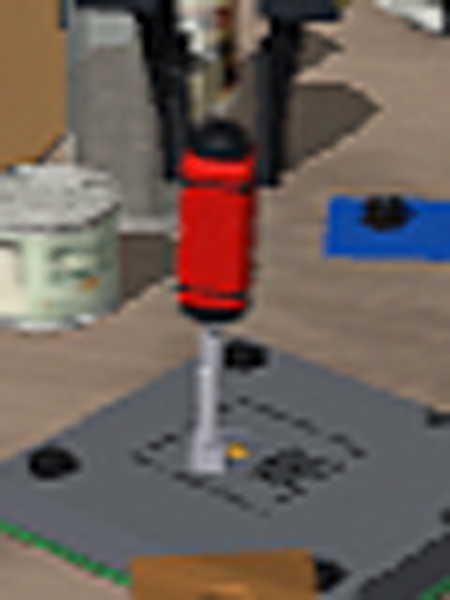

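The crop shows the driver held upright. Its blade is broadside to the side camera, so the broad side lies along tool y, and the tip is at about (row 224, col 319). The screw slot points to about 120° in the world.

>>> step_arm(series="0 0 -0.14 -0.02 0.003 0 0.01;0 0 -0.28 -0.05 0.006 0 0.01;0 0 -0.42 -0.08 0.01 0 0.01;0 0 -0.56 -0.11 0.015 0 0.01;0 0 -0.7 -0.14 0.02 0 0.01;0 0 -0.84 -0.165 0.024 0 0.01;0 0 -0.98 -0.19 0.028 0.01 0.01;0 0 -1.12 -0.2145 0.032 0.02 0.01;0 0 -1.26 -0.2145 0.032 0.03 0.01;0 0 -1.4 -0.2145 0.032 0.034 0.01")

```text
time_s: 6.7
position: [0.5409, -0.0203, 0.1777]
tcp_rot: [3.141, -0.006, -3.119]
contact_force: [-0.8, 0.8, -2.4]
gripper_width: 0.024
finger_force: 59.7
```

```bash
python3 -c "
from h import *
go(.5455,-.0172,.135,225)
print(arm.get_state()['joint_positions'])"
```

```text
turn [ 0.003 -0.005 -0.762] shift [-0.005   0.003   0.0427] at [ 0.5409 -0.0203  0.1777] [ 179.96   -0.32 -178.68] F [-0.8  0.8 -2.4] w 0.024 ff 59.7 t 6.7 j7 1.219288967504956
[ 0.67977312  0.40635393 -0.92467861  1.82114405  0.36005861  1.0998354
  1.21928897]
```

>>> step_arm(series="0 0 -0.14 -0.005 0.003 0.01 0.01;0 0 -0.28 -0.005 0.003 0.02 0.01;0 0 -0.42 -0.005 0.003 0.03 0.01;0 0 -0.56 -0.005 0.003 0.042 0.01;0 0 -0.7 -0.005 0.003 0.042 0.01;0.003 -0.005 -0.762 -0.005 0.003 0.042 0.01;0.003 -0.005 -0.762 -0.005 0.003 0.042 0.01")

```text
time_s: 7.4
position: [0.5461, -0.0158, 0.1369]
tcp_rot: [-3.14, 0.001, -2.36]
contact_force: [0.7, -0.2, -1.7]
gripper_width: 0.0242
finger_force: 59.7
```

```bash
python3 - <<'E'
from h import *
go(.5455,-.0172,.110,225)
s=arm.get_state();b=eyes.get_image("side")
t=s["position"]+[0,0,.019-.101]
print("tip pred",proj("side",t),"screw pred",proj("side",[.5455,-.0172,.021]))
for c in("side","top"):
  if c=="top": eyes.get_image(c)
  for n in("driver_tip","screw_top"): print(c,n,[(np.round(d["pixel"],1).tolist(),round(d["score"],2)) for d in models.tip_of(n,c)])
r0,c0=165,290
cv2.imwrite("pics/blade2.png",cv2.resize(b[r0:r0+75,c0:c0+60],(480,600),interpolation=cv2.INTER_CUBIC))
E
```

```text
turn [-0.001  0.001 -0.004] shift [ 0.0015 -0.0005  0.0269] at [ 0.5461 -0.0158  0.1369] [-1.7993e+02  9.0000e-02 -1.3522e+02] F [ 0.7 -0.2 -1.7] w 0.0242 ff 59.7 t 7.4 j7 1.8217247365754632
tip pred [[211.41975387 321.71878433]] screw pred [[220.18814128 322.15658207]]
side driver_tip [([279.9, 293.7], 0.62), ([258.4, 288.9], 0.61), ([213.2, 321.3], 0.51)]
side screw_top [([221.4, 317.9], 0.7)]
top driver_tip [([208.8, 242.3], 0.78), ([188.6, 275.1], 0.51)]
top screw_top [([198.1, 341.0], 0.81)]
```

View pics/blade2.png

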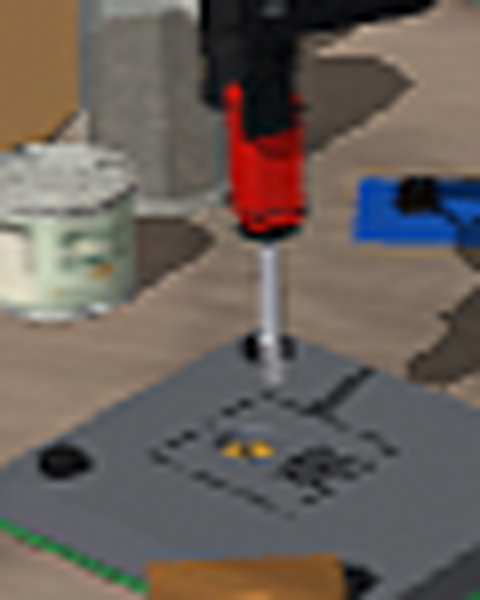

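```bash
cat >> h.py <<'E'
def line(b,ref,c0,c1,r0,r1):
    """centre column per row of red handle / shaft(diff to ref)"""
    out=[]
    for r in range(r0,r1):
        d=np.abs(b[r,c0:c1].astype(int)-ref[r,c0:c1].astype(int)).sum(1)*1.0
        d[d<60]=0
        if d.sum()>0: out.append((r,c0+(d*np.arange(c1-c0)).sum()/d.sum(),int((d>0).sum())))
    return out
E
python3 - <<'E'
from h import *
s=arm.get_state();b=eyes.get_image("side");ref=cv2.imread("pics/side0.png")
np.save("pics/s225.npy",b)
def show(b,lab):
    red=(b[...,2].astype(int)-np.maximum(b[...,0],b[...,1]).astype(int)>70)
    print(lab,"red",[(r,round(np.flatnonzero(red[r,305:340]).mean()+305,1),int(red[r,305:340].sum())) for r in range(170,200) if red[r,305:340].sum()>3])
show(b,225)
print("shaft",[(r,round(c,1),n) for r,c,n in line(b,ref,316,332,193,216)])
for z in(0,.03,.06,.1): print(z,proj("side",s["position"]+[0,0,z-.082]))
g=lambda I:(I[...,2]-I[...,0]>60)&(I[...,1]-I[...,0]>25)&(I[...,2]>120)
I=b.astype(int);m=g(I);m[:212]=0;m[228:]=0;m[:,:312]=0;m[:,330:]=0
print("brass",[(x[0],x[1]) for x in blobs(m,2)])
I0=cv2.resize(cv2.imread("pics/blade.png"),(60,80),interpolation=cv2.INTER_AREA);f=np.zeros_like(b);f[161:241,291:351]=I0
show(f,101)
for r in range(200,226): 
    row=f[r,310:328].astype(int).sum(1); print(r,row.tolist()) if r%3==0 else 0
E
```

```text
225 red [(181, np.float64(322.4), 5), (182, np.float64(322.0), 9), (183, np.float64(322.0), 9), (184, np.float64(322.0), 9), (185, np.float64(322.0), 9), (186, np.float64(322.5), 8), (187, np.float64(322.5), 8), (188, np.float64(322.5), 8), (189, np.float64(322.5), 8), (190, np.float64(322.0), 7), (191, np.float64(323.5), 6), (192, np.float64(322.0), 5)]
shaft [(193, np.float64(322.6), 8), (194, np.float64(322.9), 5), (196, np.float64(322.4), 2), (197, np.float64(322.1), 3), (198, np.float64(322.6), 2), (199, np.float64(322.5), 2), (200, np.float64(322.6), 2), (201, np.float64(322.6), 2), (202, np.float64(322.6), 2), (203, np.float64(322.6), 2), (204, np.float64(322.6), 2), (205, np.float64(322.6), 2), (206, np.float64(322.6), 2), (207, np.float64(323.0), 3), (208, np.float64(323.1), 3), (209, np.float64(323.1), 3), (210, np.float64(323.1), 3), (211, np.float64(323.4), 2), (212, np.float64(324.0), 1), (214, np.float64(330.5), 2), (215, np.float64(329.5), 4)]
0 [[210.85253946 321.29533702]]
0.03 [[202.78486379 321.18069602]]
0.06 [[194.55634495 321.06376945]]
0.1 [[183.32636037 320.90
[... 783 characters left out ...]
 297, 334, 371, 378, 361, 347, 355, 363]
207 [364, 360, 351, 343, 336, 335, 324, 372, 475, 476, 302, 71, 57, 68, 74, 113, 218, 309]
210 [347, 344, 330, 301, 291, 276, 272, 415, 571, 451, 289, 217, 212, 169, 213, 291, 298, 289]
213 [279, 284, 284, 286, 283, 274, 271, 377, 513, 436, 312, 281, 282, 282, 286, 291, 291, 288]
216 [288, 285, 285, 287, 285, 278, 267, 373, 507, 404, 259, 271, 289, 291, 287, 284, 260, 210]
219 [291, 284, 240, 158, 203, 274, 348, 483, 492, 411, 333, 282, 293, 300, 304, 299, 292, 287]
222 [189, 255, 291, 289, 285, 301, 397, 495, 495, 508, 424, 224, 276, 293, 289, 255, 139, 92]
225 [287, 284, 286, 287, 282, 262, 202, 179, 236, 275, 279, 283, 293, 290, 290, 294, 254, 201]
```

```bash
python3 - <<'E'
from h import *
b0=cv2.imread("pics/side0.png").astype(int);b=np.load("pics/s225.npy").astype(int)
v=[0.51744499,-0.00658635,-0.36673482]
loc=np.array([[75,65],[75,-65],[-75,-65],[-75,65]])/1e3
X=np.c_[loc@rz(v[2]).T+v[:2],np.full(4,.0295)]
pr=proj("side",X);obs=[];sel=[]
for i,p in enumerate(pr):
    for nm,I in(("0",b0),("n",b)):
        m=I.sum(2)<170;w=np.zeros_like(m);r,c=p.astype(int);w[r-7:r+8,c-9:c+8]=1
        B=sorted(blobs(m&w,5),key=lambda x:-x[1])
        print(i,np.round(p,1),nm,[(np.round(x[0],1),x[1]) for x in B])
print(proj("side",[*X[0,:2]+0,.0295])-proj("side",[X[0,0],X[0,1]-.01,.0295]),proj("side",X[0])-proj("side",X[0]-[.01,0,0]))
# tray blue centroid both
for nm,c,I,rng in(("top","top",cv2.imread("pics/top0.png").astype(int),(185,245,405,450)),("side","side",b0,(180,205,325,390))):
    m=(I[...,0]-I[...,2]>60);w=np.zeros_like(m);w[rng[0]:rng[1],rng[2]:rng[3]]=1;m=cv2.morphologyEx((m&w).astype(np.uint8),cv2.MORPH_CLOSE,np.ones((7,7)))
    q=np.argwhere(m>0);print(nm,q.mean(0),q.min(0),q.max(0))
c=np.array([[.59387,-.31112],[.57857,-.26089],[.4147,-.30441],[.4293,-.35407]]);print(proj("side",np.c_[c,np.full(4,.011)]))
E
```

```text
0 [221.1 299. ] 0 [(array([224.3, 301. ]), np.int32(82))]
0 [221.1 299. ] n [(array([222.2, 297.3]), np.int32(21))]
1 [207.1 324.4] 0 [(array([208. , 323.1]), np.int32(20))]
1 [207.1 324.4] n [(array([208.2, 325.4]), np.int32(5))]
2 [220.3 359. ] 0 [(array([221.4, 357.5]), np.int32(22)), (array([225.4, 362.5]), np.int32(12))]
2 [220.3 359. ] n [(array([221.4, 357.5]), np.int32(22)), (array([225.3, 362.8]), np.int32(11))]
3 [236.1 334.2] 0 [(array([239.4, 332.2]), np.int32(117))]
3 [236.1 334.2] n [(array([237.4, 334.2]), np.int32(13)), (array([241.7, 337.2]), np.int32(12))]
[[ 1.39830097 -1.13983356]] [[-0.46706618 -2.80702211]]
top [214.12155388 428.23684211] [188 415] [240 442]
side [191.36151603 356.39941691] [187 334] [195 378]
[[186.24013558 335.44005839]
 [191.91872726 335.19900416]
 [193.00110415 379.36531312]
 [187.33110704 378.53731041]]
```

```bash
cat >> h.py <<'E'
TIP=np.array([.0093,.0038,.082]);SC=np.array([.5455,-.0172])
def tipgo(x,y,z,yaw,quiet=0):
    s=arm.get_state();R=Ro.from_euler("xyz",s["tcp_rot"]);T=Ro.from_euler("xyz",[np.pi,0,np.radians(yaw)])
    p=np.array([x,y,z])-T.apply(TIP)
    print(yaw,"turn",np.round((R.inv()*T).as_rotvec(),3),"shift",np.round(R.inv().apply(p-s["position"]),4))
def st():
    s=arm.get_state();R=Ro.from_euler("xyz",s["tcp_rot"]);print("tip",np.round(s["position"]+R.apply(TIP),4),"rpy",np.round(np.degrees(s["tcp_rot"]),1),"F",np.round(s["contact_force"],1),"M",np.round(s["torque"],3),"w",round(s["gripper_width"],4),"t",round(s["time_s"],2),"j",np.round(s["joint_positions"],2))
E
python3 -c "
from h import *
st();tipgo(*SC,.03,225)"
```

```text
tip [ 0.5389 -0.0197  0.0569] rpy [-179.7    0.2 -135.3] F [-0.6 -0.3 -1.1] M [ 0.186 -0.069  0.007] w 0.024 t 7.75 j [ 0.75  0.53 -1.07  1.85  0.53  1.07  1.82]
225 turn [-0.005  0.003 -0.005] shift [-0.0067 -0.0031  0.027 ]
```

>>> step_arm(series="0 0 0 -0.0065 -0.003 0 0.01;0 0 0 -0.0065 -0.003 0.01 0.01;0 0 0 -0.0065 -0.003 0.02 0.01;0 0 0 -0.0065 -0.003 0.02 0.01")

```text
time_s: 8.15
position: [0.553, -0.0137, 0.1169]
tcp_rot: [-3.14, 0.001, -2.36]
contact_force: [-0.2, 0.6, -1.0]
gripper_width: 0.0245
finger_force: 59.7
```

```bash
python3 - <<'E'
from h import *
st();tipgo(*SC,.021,225)
b=eyes.get_image("side");ref=cv2.imread("pics/side0.png")
print([(r,round(c,1),n) for r,c,n in line(b,ref,312,330,199,222)])
t=arm.get_state()["position"]-[0,0,.082];print(proj("side",t))
c=cv2.resize(b[185:235,295:345],(500,500),interpolation=cv2.INTER_CUBIC);cv2.imwrite("pics/t3.png",c)
E
```

```text
tip [ 0.5439 -0.0177  0.0348] rpy [-179.9    0.  -135.2] F [-0.2  0.6 -1. ] M [ 0.136 -0.068 -0.008] w 0.0245 t 8.15 j [ 0.72  0.56 -1.04  1.86  0.56  1.05  1.8 ]
225 turn [-0.002  0.001 -0.004] shift [-0.0015 -0.0009  0.0139]
[(199, np.float64(321.2), 8), (200, np.float64(320.8), 6), (201, np.float64(320.0), 1), (202, np.float64(320.6), 2), (203, np.float64(321.2), 3), (204, np.float64(320.7), 2), (205, np.float64(321.0), 1), (206, np.float64(321.5), 2), (207, np.float64(321.1), 3), (208, np.float64(321.1), 3), (209, np.float64(321.2), 3), (210, np.float64(321.1), 3), (211, np.float64(321.0), 3), (212, np.float64(321.0), 3), (213, np.float64(321.0), 3), (214, np.float64(322.9), 5), (215, np.float64(324.3), 6), (216, np.float64(323.8), 6), (217, np.float64(324.1), 6), (218, np.float64(321.7), 7), (219, np.float64(320.6), 6), (220, np.float64(320.9), 7), (221, np.float64(321.2), 8)]
[[216.49070916 319.46471508]]
```

View pics/t3.png

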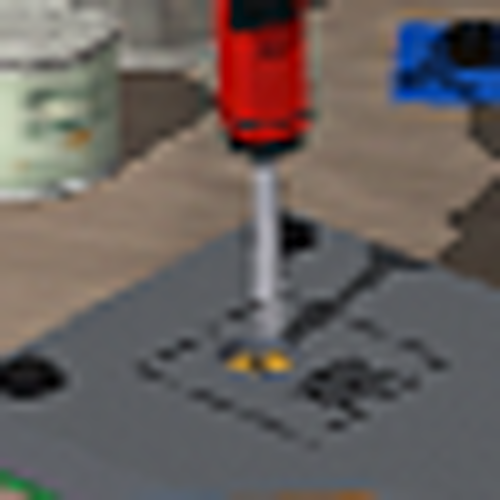

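The crop shows the blade tip (row 219, col 321.7) just above the brass screw (row 221, col 320.8), a couple of mm to its right. I correct that and go down gently.

>>> step_arm(series="0 0 0 -0.0025 -0.001 0.005 0.01;0 0 0 -0.0025 -0.001 0.01 0.01;0 0 0 -0.0025 -0.001 0.012 0.01;0 0 0 -0.0025 -0.001 0.013 0.01;0 0 0 -0.0025 -0.001 0.013 0.01")

```text
time_s: 8.7
position: [0.557, -0.0124, 0.1059]
tcp_rot: [-3.137, 0.003, -2.36]
contact_force: [-0.2, -0.1, -1.6]
gripper_width: 0.0239
finger_force: 59.7
```

>>> step_arm(series="0 0 0 0 0 0.0005 0.01;0 0 0 0 0 0.001 0.01;0 0 0 0 0 0.001 0.01")

```text
time_s: 9.0
position: [0.5571, -0.0124, 0.105]
tcp_rot: [-3.137, 0.003, -2.36]
contact_force: [0.2, 0.7, -0.4]
gripper_width: 0.0244
finger_force: 59.7
```

>>> step_arm(series="0 0 0 0 0 0.0005 0.01;0 0 0 0 0 0.001 0.01;0 0 0 0 0 0.001 0.01")

```text
time_s: 9.3
position: [0.5571, -0.0123, 0.1039]
tcp_rot: [-3.137, 0.003, -2.36]
contact_force: [1.0, 0.1, -0.1]
gripper_width: 0.0242
finger_force: 59.7
```

>>> step_arm(series="0 0 0 0 0 0.0005 0.01;0 0 0 0 0 0.001 0.01;0 0 0 0 0 0.001 0.01")

```text
time_s: 9.6
position: [0.5573, -0.0122, 0.1032]
tcp_rot: [-3.137, 0.004, -2.36]
contact_force: [0.3, -0.0, 0.6]
gripper_width: 0.0241
finger_force: 59.7
```

>>> step_arm(series="0 0 0 0 0 0.0005 0.01;0 0 0 0 0 0.001 0.01;0 0 0 0 0 0.001 0.01")

```text
time_s: 9.9
position: [0.5576, -0.0121, 0.1026]
tcp_rot: [-3.136, 0.004, -2.36]
contact_force: [-0.0, 0.4, 4.7]
gripper_width: 0.0242
finger_force: 59.8
```

>>> step_arm(series="0 0 0.06 0.0003 -0.0006 0 0.01;0 0 0.12 0.0006 -0.0012 0 0.01;0 0 0.18 0.0009 -0.0018 0 0.01;0 0 0.18 0.0009 -0.0018 0 0.01")

```text
time_s: 10.3
position: [0.5581, -0.0138, 0.1026]
tcp_rot: [-3.137, 0.005, -2.54]
contact_force: [-1.1, 0.6, 5.2]
gripper_width: 0.0241
finger_force: 59.9
```

>>> step_arm(series="0 0 0.06 0.0003 -0.0006 0 0.01;0 0 0.12 0.0006 -0.0012 0 0.01;0 0 0.12 0.0006 -0.0012 0 0.01")

```text
time_s: 10.6
position: [0.5574, -0.0161, 0.1014]
tcp_rot: [-3.138, 0.003, -2.659]
contact_force: [0.4, -0.7, -0.5]
gripper_width: 0.0243
finger_force: 59.7
```

>>> step_arm(series="0 0 0.06 0.0003 -0.0006 0 0.01;0 0 0.12 0.0006 -0.0012 0 0.01;0 0 0.12 0.0006 -0.0012 0 0.01")

```text
time_s: 10.9
position: [0.5574, -0.0174, 0.1014]
tcp_rot: [-3.139, 0.004, -2.779]
contact_force: [-0.4, -0.5, -1.5]
gripper_width: 0.0243
finger_force: 59.7
```

>>> step_arm(series="0 0 0 0 0 0.001 0.01;0 0 0 0 0 0.002 0.01;0 0 0 0 0 0.002 0.01")

```text
time_s: 11.2
position: [0.5577, -0.017, 0.0996]
tcp_rot: [-3.139, 0.004, -2.779]
contact_force: [-1.2, 0.0, -1.0]
gripper_width: 0.0243
finger_force: 59.7
```

>>> step_arm(series="0 0 0 0 0 0.001 0.01;0 0 0 0 0 0.0015 0.01;0 0 0 0 0 0.0015 0.01")

```text
time_s: 11.5
position: [0.5579, -0.017, 0.0984]
tcp_rot: [-3.139, 0.005, -2.78]
contact_force: [-1.0, -0.2, -0.2]
gripper_width: 0.0244
finger_force: 59.7
```

```bash
python3 -c "
from h import *
st()"
```

```text
tip [ 0.5483 -0.0168  0.0163] rpy [-179.8    0.3 -159.3] F [-1.  -0.2 -0.2] M [ 0.034  0.065 -0.004] w 0.0244 t 11.5 j [ 0.64  0.54 -0.92  1.87  0.52  0.98  1.42]
```

>>> step_arm(series="0 0 0.12 0.0006 -0.0012 0 0.01;0 0 0.24 0.0013 -0.0023 0 0.01;0 0 0.36 0.0021 -0.0034 0 0.01;0 0 0.48 0.0031 -0.0043 0 0.01;0 0 0.6 0.0042 -0.0051 0 0.01;0 0 0.6 0.0042 -0.0051 0 0.01")

```text
time_s: 12.1
position: [0.5551, -0.0227, 0.0983]
tcp_rot: [3.141, 0.004, 2.904]
contact_force: [-1.8, 1.2, -2.1]
gripper_width: 0.0243
finger_force: 59.7
```

```bash
python3 -c "
from h import *
st()"
```

```text
tip [ 0.5473 -0.0168  0.0162] rpy [180.    0.3 166.4] F [-1.8  1.2 -2.1] M [0.422 0.338 0.023] w 0.0243 t 12.1 j [ 0.56  0.49 -0.78  1.88  0.42  0.94  0.92]
```

>>> step_arm(series="0 0 0.12 0.0006 -0.0012 0 0.01;0 0 0.24 0.0013 -0.0023 0 0.01;0 0 0.36 0.0021 -0.0034 0 0.01;0 0 0.36 0.0021 -0.0034 0 0.01")

```text
time_s: 12.5
position: [0.5522, -0.0253, 0.0982]
tcp_rot: [3.14, 0.004, 2.546]
contact_force: [-1.4, 1.9, -1.6]
gripper_width: 0.024
finger_force: 59.6
```

```bash
python3 -c "
from h import *
st()"
```

```text
tip [ 0.547  -0.017   0.0162] rpy [179.9   0.2 145.9] F [-1.4  1.9 -1.6] M [0.525 0.463 0.129] w 0.024 t 12.5 j [ 0.51  0.46 -0.7   1.89  0.37  0.92  0.61]
```

>>> step_arm(series="0 0 0.1 0.0005 -0.001 0 0.01;0 0 0.2 0.001 -0.002 0 0.01;0 0 0.2 0.001 -0.002 0 0.01")

```text
time_s: 12.8
position: [0.5503, -0.0264, 0.0982]
tcp_rot: [3.139, 0.003, 2.347]
contact_force: [-2.5, 2.5, -1.7]
gripper_width: 0.0242
finger_force: 59.6
```

```bash
python3 -c "
from h import *
st()"
```

```text
tip [ 0.5468 -0.0171  0.0161] rpy [179.8   0.2 134.5] F [-2.5  2.5 -1.7] M [0.613 0.541 0.068] w 0.0242 t 12.8 j [ 0.48  0.44 -0.65  1.9   0.34  0.91  0.44]
```

>>> step_arm(series="0 0 0.1 0.0005 -0.001 0 0.01;0 0 0.2 0.001 -0.002 0 0.01;0 0 0.2 0.001 -0.002 0 0.01")

```text
time_s: 13.1
position: [0.5482, -0.0271, 0.0982]
tcp_rot: [3.138, 0.003, 2.149]
contact_force: [-2.8, 2.7, -2.5]
gripper_width: 0.0241
finger_force: 59.5
```

```bash
python3 -c "
from h import *
st()"
```

```text
tip [ 0.5466 -0.0172  0.0161] rpy [179.8   0.2 123.1] F [-2.8  2.7 -2.5] M [0.659 0.697 0.267] w 0.0241 t 13.1 j [ 0.45  0.43 -0.6   1.9   0.31  0.9   0.27]
```

>>> step_arm(series="0 0 0.06 0.0003 -0.0006 0 0.01;0 0 0.12 0.0006 -0.0012 0 0.01;0 0 0.12 0.0006 -0.0012 0 0.01")

```text
time_s: 13.4
position: [0.5471, -0.0271, 0.0982]
tcp_rot: [3.138, 0.002, 2.029]
contact_force: [-1.9, 2.1, -3.1]
gripper_width: 0.0241
finger_force: 59.5
```

```bash
python3 -c "
from h import *
st()"
```

```text
tip [ 0.5468 -0.0171  0.0162] rpy [1.798e+02 1.000e-01 1.162e+02] F [-1.9  2.1 -3.1] M [0.82  0.709 0.269] w 0.0241 t 13.4 j [ 0.43  0.42 -0.58  1.91  0.29  0.89  0.16]
```

>>> step_arm(series="0 0 0.06 0.0003 -0.0006 0 0.01;0 0 0.12 0.0006 -0.0012 0 0.01;0 0 0.12 0.0006 -0.0012 0 0.01;0 0 0.12 0.0006 -0.0012 0 0.01")

```text
time_s: 13.8
position: [0.5459, -0.0273, 0.0982]
tcp_rot: [3.137, 0.002, 1.908]
contact_force: [-2.1, 3.1, -3.2]
gripper_width: 0.0242
finger_force: 59.5
```

```bash
python3 -c "
from h import *
st()"
```

```text
tip [ 0.5468 -0.0173  0.0162] rpy [1.798e+02 1.000e-01 1.093e+02] F [-2.1  3.1 -3.2] M [0.89  0.829 0.433] w 0.0242 t 13.8 j [ 0.41  0.41 -0.55  1.91  0.28  0.89  0.06]
```

>>> step_arm(series="0 0 0.08 0.0004 -0.0008 0 0.01;0 0 0.16 0.0008 -0.0016 0 0.01;0 0 0.16 0.0008 -0.0016 0 0.01;0 0 0.16 0.0008 -0.0016 0 0.01")

```text
time_s: 14.2
position: [0.5442, -0.0272, 0.0982]
tcp_rot: [3.137, 0.001, 1.747]
contact_force: [-2.5, 3.0, -4.2]
gripper_width: 0.0239
finger_force: 59.6
```

```bash
python3 -c "
from h import *
st()"
```

```text
tip [ 0.5468 -0.0174  0.0162] rpy [1.797e+02 1.000e-01 1.001e+02] F [-2.5  3.  -4.2] M [1.    0.721 0.569] w 0.0239 t 14.2 j [ 0.38  0.4  -0.51  1.92  0.25  0.88 -0.09]
```

>>> step_arm(series="0 0 -0.12 -0.0004 0.0012 0 0.01;0 0 -0.24 -0.0007 0.0025 0 0.01;0 0 -0.35 -0.0008 0.0038 0 0.01;0 0 -0.35 -0.0008 0.0038 0 0.01")

```text
time_s: 14.6
position: [0.5486, -0.028, 0.0982]
tcp_rot: [3.137, 0.003, 2.093]
contact_force: [-2.1, 3.3, -3.0]
gripper_width: 0.0247
finger_force: 59.7
```

```bash
python3 -c "
from h import *
st()"
```

```text
tip [ 0.5477 -0.018   0.0162] rpy [179.7   0.2 119.9] F [-2.1  3.3 -3. ] M [1.08  0.608 0.238] w 0.0247 t 14.6 j [ 0.44  0.43 -0.59  1.91  0.3   0.89  0.22]
```

>>> step_arm(series="0 0 0 0 0 -0.005 0.01;0 0 0 0 0 -0.01 0.01;0 0 0 0 0 -0.03 0.01;0 0 0 0 0 -0.06 0.01;0 0 0 0 0 -0.1 0.01;0 0 0 0 0 -0.125 0.01;0 0 0 0 0 -0.125 0.01")

```text
time_s: 15.3
position: [0.5526, -0.0288, 0.2303]
tcp_rot: [3.126, 0.013, 2.09]
contact_force: [0.0, -0.5, -0.6]
gripper_width: 0.0241
finger_force: 59.8
```

```bash
python3 - <<'E'
from h import *
st()
s=arm.get_state()
b=eyes.get_image("side");np.save("pics/lift.npy",b)
red=(b[...,2].astype(int)-np.maximum(b[...,0],b[...,1]).astype(int)>70)
t=s["position"];print("tip",proj("side",t-[0,0,.082]),"handle",proj("side",t+[0,0,.019]),"sens",3.2)
print([(r,round(np.flatnonzero(red[r,300:345]).mean()+300,1),int(red[r,300:345].sum())) for r in range(130,190) if red[r,300:345].sum()>3])
r0=int(proj("side",t-[0,0,.082])[0,0])
for r in range(r0-22,r0+7,2): print(r,b[r,308:332].astype(int).sum(1).tolist())
E
```

```text
tip [ 0.5529 -0.0192  0.1483] rpy [179.1   0.8 119.8] F [ 0.  -0.5 -0.6] M [ 0.037 -0.134 -0.02 ] w 0.0241 t 15.3 j [ 0.49  0.28 -0.64  1.76  0.19  1.14  0.32]
tip [[183.95393655 320.84690643]] handle [[154.58400185 320.42725911]] sens 3.2
[(148, np.float64(319.9), 7), (149, np.float64(320.5), 8), (150, np.float64(320.5), 8), (152, np.float64(320.0), 9), (153, np.float64(320.0), 9), (154, np.float64(320.0), 9), (155, np.float64(320.0), 9), (156, np.float64(319.5), 8), (157, np.float64(319.5), 8), (158, np.float64(319.5), 8), (159, np.float64(319.5), 8), (160, np.float64(319.5), 8), (161, np.float64(319.5), 8), (162, np.float64(319.5), 8), (163, np.float64(320.0), 7), (164, np.float64(320.6), 5), (165, np.float64(319.5), 8)]
161 [416, 436, 450, 425, 437, 499, 569, 528, 165, 212, 196, 193, 198, 210, 196, 197, 287, 409, 392, 390, 387, 377, 380, 369]
163 [414, 427, 432, 418, 442, 513, 551, 460, 174, 196, 209, 200, 207, 201, 200, 200, 264, 401, 386, 387, 390, 385, 390, 391]
165 [419, 432, 451, 438, 463, 564, 664, 576, 197, 221, 200, 215, 206, 200, 177, 268, 365, 405, 395, 402, 406, 357, 1
[... 802 characters left out ...]
 305, 447, 443, 231, 202, 209, 212, 209, 211, 211, 215, 213, 211, 208, 211]
181 [332, 321, 305, 269, 267, 270, 282, 274, 266, 359, 495, 430, 229, 188, 201, 203, 207, 199, 198, 200, 199, 192, 189, 187]
183 [331, 327, 296, 253, 276, 280, 272, 259, 287, 381, 390, 248, 259, 225, 179, 190, 187, 199, 186, 182, 172, 162, 227, 340]
185 [325, 324, 296, 259, 293, 295, 268, 255, 302, 401, 464, 478, 430, 229, 189, 188, 189, 174, 158, 226, 336, 327, 321, 323]
187 [343, 340, 315, 263, 270, 277, 295, 282, 268, 249, 252, 261, 223, 172, 165, 243, 369, 359, 335, 316, 312, 321, 325, 337]
189 [318, 316, 298, 252, 260, 285, 309, 345, 403, 336, 234, 179, 239, 361, 354, 354, 359, 346, 358, 355, 343, 330, 326, 322]
```

```bash
python3 -c "
from h import *
go(.472,.187,.219,100.9)"
```

```text
turn [0.013 0.009 0.329] shift [0.2266 0.0388 0.0066] at [ 0.5507 -0.0289  0.2276] [179.36   0.61 119.77] F [-0.9 -1.  -2. ] w 0.0242 ff 59.8 t 15.35 j7 0.31608501835608493
```

>>> step_arm(series="0 0 0.05 0.03 0.005 0 0.01;0 0 0.1 0.07 0.012 0 0.01;0 0 0.15 0.11 0.019 0 0.01;0 0 0.2 0.15 0.026 0.003 0.01;0 0 0.25 0.19 0.033 0.007 0.01;0.003 0.003 0.329 0.215 0.037 0.007 0.01;0.003 0.003 0.329 0.2266 0.0388 0.007 0.01;0.003 0.003 0.329 0.2266 0.0388 0.007 0.01;0.003 0.003 0.329 0.2266 0.0388 0.007 0.01")

```text
time_s: 16.25
position: [0.4692, 0.1863, 0.2156]
tcp_rot: [3.14, 0.001, 1.763]
contact_force: [1.1, -0.9, -1.1]
gripper_width: 0.0242
finger_force: 59.8
```

```bash
python3 - <<'E'
from h import *
go(.4709,.1857,.219,100.9)
s=arm.get_state();t=s["position"]
b=eyes.get_image("side")
f=np.zeros_like(b);f[161:241,291:351]=cv2.resize(cv2.imread("pics/blade.png"),(60,80),interpolation=cv2.INTER_AREA)
print("tip",proj("side",t-[0,0,.082]),"handle",proj("side",t+[0,0,.019]))
for nm,I in(("now",b),("before",f)):
    red=(I[...,2].astype(int)-np.maximum(I[...,0],I[...,1]).astype(int)>70)
    rr=[(np.flatnonzero(red[r,305:335]).mean()+305,r) for r in range(180,201) if red[r,305:335].sum()>5]
    print(nm,"red",np.mean(rr[:5],0),np.mean(rr[-5:],0),len(rr))
    for r in (206,210,214,218,221,223,224,225,226):
        w=I[r,312:325].astype(int).sum(1)-330.;w[w<0]=0;print(r,round(312+(w*np.arange(13)).sum()/max(w.sum(),1),2),w.astype(int).tolist())
E
```

```text
turn [0.002 0.001 0.002] shift [-0.0009  0.0015 -0.0034] at [0.4692 0.1863 0.2156] [1.7988e+02 5.0000e-02 1.0100e+02] F [ 1.1 -0.9 -1.1] w 0.0242 ff 59.8 t 16.25 j7 -0.43381461389567616
tip [[222.93144393 323.07142124]] handle [[190.10459308 322.67035587]]
now red [320.7 186. ] [320.7 198. ] 17
206 318.7 [27, 10, 0, 0, 0, 7, 6, 97, 174, 0, 0, 0, 0]
210 320.08 [2, 0, 0, 0, 0, 0, 0, 43, 194, 86, 0, 0, 0]
214 320.01 [0, 0, 0, 0, 0, 0, 0, 60, 186, 64, 0, 0, 0]
218 319.85 [0, 0, 0, 0, 0, 0, 0, 120, 175, 38, 0, 10, 0]
221 320.51 [0, 0, 0, 0, 0, 0, 54, 161, 134, 85, 169, 62, 0]
223 319.84 [0, 0, 0, 0, 0, 0, 98, 161, 153, 146, 55, 0, 0]
224 319.84 [0, 0, 0, 0, 0, 0, 113, 178, 169, 160, 66, 0, 0]
225 321.62 [0, 0, 0, 0, 0, 0, 0, 0, 0, 23, 38, 0, 0]
226 312.0 [0, 0, 0, 0, 0, 0, 0, 0, 0, 0, 0, 0, 0]
before red [319.4 184. ] [318.5 198. ] 19
206 317.84 [23, 9, 0, 0, 0, 47, 145, 136, 17, 0, 0, 0, 0]
210 318.08 [0, 0, 0, 0, 0, 85, 241, 121, 0, 0, 0, 0, 0]
214 318.14 [0, 0, 0, 0, 0, 47, 184, 91, 0, 0, 0, 0, 0]
218 318.13 [0, 0, 0, 0, 0, 115, 175, 91, 21, 8, 3, 0, 0]
221 318.62 [0, 0, 0, 0, 62, 158, 149, 160, 105, 0, 59, 24, 0]
223 318.28 [0, 0, 0, 0, 43, 128, 158, 169, 107, 0, 0, 0, 0]
224 312.0 [0, 0, 0, 0, 0, 0, 0, 0, 0, 0, 0, 0, 0]
225 312.0 [0, 0, 0, 0, 0, 0, 0, 0, 0, 0, 0, 0, 0]
226 312.0 [0, 0, 0, 0, 0, 0, 0, 0, 0, 0, 0, 0, 0]
```

>>> step_arm(series="0.002 0.001 0 0 0 0.02 0.01;0.002 0.001 0 0 0 0.045 0.01;0.002 0.001 0 0 0 0.052 0.01;0.002 0.001 0 0 0 0.055 0.01;0.002 0.001 0 0 0 0.057 0.01;0.002 0.001 0 0 0 0.057 0.01")

```text
time_s: 16.9
position: [0.4691, 0.1881, 0.1595]
tcp_rot: [3.14, -0.002, 1.763]
contact_force: [0.6, -0.8, -1.1]
gripper_width: 0.0243
finger_force: 59.8
```

```bash
python3 -c "
from h import *
st();go(.4709,.1857,.095,100.9)"
```

```text
tip [0.4711 0.1981 0.0775] rpy [ 1.799e+02 -1.000e-01  1.010e+02] F [ 0.6 -0.8 -1.1] M [-0.079 -0.096  0.031] w 0.0243 t 16.9 j [ 0.12  0.29 -0.69  1.93  0.22  0.99 -0.49]
turn [ 0.001 -0.002  0.002] shift [-0.0028  0.0012  0.0645] at [0.4691 0.1881 0.1595] [ 1.7993e+02 -9.0000e-02  1.0103e+02] F [ 0.6 -0.8 -1.1] w 0.0243 ff 59.8 t 16.9 j7 -0.4866224116983795
```

>>> step_arm(series="0 0 0 0 0 0.003 0.01;0 0 0 0 0 0.006 0.01;0 0 0 0 0 0.01 0.01;0 0 0 0 0 0.01 0.01")

```text
time_s: 17.3
position: [0.468, 0.1879, 0.1483]
tcp_rot: [-3.14, -0.001, 1.764]
contact_force: [-0.3, 0.2, -1.1]
gripper_width: 0.0245
finger_force: 59.8
```

>>> step_arm(series="0 0 0 -0.0005 0 0.008 0.01;0 0 0 -0.001 0 0.016 0.01;0 0 0 -0.001 0 0.022 0.01;0 0 0 -0.001 0 0.022 0.01")

```text
time_s: 17.7
position: [0.4678, 0.1867, 0.1256]
tcp_rot: [-3.139, -0.001, 1.764]
contact_force: [0.4, 0.2, -1.2]
gripper_width: 0.0241
finger_force: 59.8
```

>>> step_arm(series="0 0 0 -0.0005 0.001 0.01 0.01;0 0 0 -0.001 0.001 0.02 0.01;0 0 0 -0.001 0.001 0.026 0.01;0 0 0 -0.001 0.001 0.028 0.01;0 0 0 -0.001 0.001 0.028 0.01")

```text
time_s: 18.2
position: [0.4696, 0.1865, 0.0984]
tcp_rot: [-3.141, -0.002, 1.764]
contact_force: [-0.1, -0.3, -1.3]
gripper_width: 0.024
finger_force: 59.8
```

>>> step_arm(series="0 0 0 0 0 0.001 0.01;0 0 0 0 0 0.002 0.01;0 0 0 0 0 0.002 0.01")

```text
time_s: 18.5
position: [0.4699, 0.1865, 0.097]
tcp_rot: [3.141, -0.001, 1.764]
contact_force: [0.2, -0.0, -1.2]
gripper_width: 0.0242
finger_force: 59.8
```

>>> step_arm(series="0 0 0 0 0 0.001 0.01;0 0 0 0 0 0.0015 0.01;0 0 0 0 0 0.0015 0.01")

```text
time_s: 18.8
position: [0.4698, 0.1864, 0.0953]
tcp_rot: [-3.142, -0.002, 1.764]
contact_force: [0.1, 0.4, -1.5]
gripper_width: 0.0241
finger_force: 59.8
```

>>> step_arm(series="0 0 0 0 0 0.001 0.01;0 0 0 0 0 0.001 0.01")

```text
time_s: 19.0
position: [0.47, 0.1866, 0.0949]
tcp_rot: [3.141, -0.001, 1.764]
contact_force: [-0.9, -0.5, 3.3]
gripper_width: 0.0243
finger_force: 59.8
```

>>> step_arm(series="0 0 0 0 0 0 0.06;0 0 0 0 0 0 0.06;0 0 0 0 0 0 0.06;0 0 0 0 0 0 0.06;0 0 0 0 0 0 0.06;0 0 0 0 0 -0.02 0.06;0 0 0 0 0 -0.05 0.06;0 0 0 0 0 -0.1 0.06;0 0 0 0 0 -0.13 0.06;0 0 0 0 0 -0.14 0.06", squeeze=15)

```text
time_s: 20.0
position: [0.4716, 0.1874, 0.2379]
tcp_rot: [3.135, -0.002, 1.764]
contact_force: [1.1, -0.3, 0.3]
gripper_width: 0.0604
finger_force: 0.0
```

```bash
python3 - <<'E'
from h import *
b=eyes.get_image("side").astype(int)
m=(b[...,2]-np.maximum(b[...,0],b[...,1])>80);m[:200]=0;m[255:]=0;m[:,345:]=0;m[:,:305]=0
print([(x[0],x[1]) for x in blobs(m,15)])
go(.465,-.2,.235,70)
E
```

```text
[(array([231.98026316, 320.86184211]), np.int32(152))]
turn [ 0.005 -0.003  0.542] shift [-0.3787 -0.0805  0.0014] at [0.4714 0.1872 0.2375] [ 1.7967e+02 -1.1000e-01  1.0105e+02] F [0.7 1.1 0.3] w 0.0596 ff 0.0 t 20.05 j7 -0.41672086303431494
```

```bash
python3 -c "
from h import *
go(.455,-.26,.15,70)"
```

```text
turn [ 0.005 -0.003  0.542] shift [-0.4359 -0.1023  0.0861] at [0.4714 0.1872 0.2375] [ 1.7967e+02 -1.1000e-01  1.0105e+02] F [0.7 1.1 0.3] w 0.0596 ff 0.0 t 20.05 j7 -0.41672086303431494
```

>>> step_arm(series="0 0 0.05 -0.03 -0.007 0 0.06;0 0 0.1 -0.07 -0.016 0 0.06;0 0 0.16 -0.115 -0.027 0 0.06;0 0 0.22 -0.16 -0.0375 0 0.06;0 0 0.28 -0.205 -0.048 0 0.06;0 0 0.34 -0.25 -0.0587 0.01 0.06;0 0 0.4 -0.295 -0.069 0.03 0.06;0 0 0.46 -0.34 -0.08 0.05 0.06;0 0 0.52 -0.385 -0.09 0.07 0.06;0.003 -0.002 0.542 -0.4359 -0.1023 0.086 0.06")

```text
time_s: 21.05
position: [0.4511, -0.2565, 0.1463]
tcp_rot: [-3.134, 0.001, 1.221]
contact_force: [0.7, -0.2, 0.4]
gripper_width: 0.0599
finger_force: 0.0
```

```bash
python3 - <<'E'
from h import *
go(.451,-.321,.04,70)
# screw check from top
a=eyes.get_image("top").astype(int);I=a[190:207,332:350]
u=cv2.resize(a[188:209,330:351].astype(np.uint8),(420,420),interpolation=cv2.INTER_CUBIC);cv2.imwrite("pics/slot.png",u)
print(a[192:205,334:347].sum(2)); print(a[210:215,270:280].sum(2)[:, :3])
E
```

```text
turn [-0.008  0.001 -0.001] shift [-0.0606  0.0228  0.1062] at [ 0.4511 -0.2565  0.1463] [-1.7956e+02  6.0000e-02  6.9940e+01] F [ 0.7 -0.2  0.4] w 0.0599 ff 0.0 t 21.05 j7 -0.02617702394979279
[[346 349 349 342 347 349 347 315 286 310 289 297 317]
 [350 349 348 341 348 327 320 339 341 347 320 290 287]
 [347 347 347 334 297 247 236 263 285 337 346 347 319]
 [349 347 349 275 215 285 340 396 265 299 343 349 349]
 [350 350 323 181 171 343 476 512 400 263 321 346 348]
 [350 348 261 254 170 239 390 436 471 270 288 344 350]
 [350 350 230 296 347 276 172 307 393 342 264 335 347]
 [348 351 263 209 444 426 391 214 229 310 281 339 347]
 [351 350 320 200 363 482 504 431 199 164 325 348 350]
 [351 350 348 293 254 400 381 445 243 281 347 350 347]
 [351 351 349 351 310 276 275 283 284 342 351 351 348]
 [320 347 348 351 351 351 350 351 351 351 351 351 351]
 [263 280 283 318 345 351 351 351 351 349 348 351 351]]
[[380 355 332]
 [371 299 245]
 [307 219 134]
 [235 137 112]
 [182 115 130]]
```

>>> step_arm(series="0 0 0 -0.03 0.011 0.03 0.06;0 0 0 -0.0606 0.0228 0.06 0.06;-0.006 0 0 -0.0606 0.0228 0.09 0.06;-0.006 0 0 -0.0606 0.0228 0.106 0.06;-0.006 0 0 -0.0606 0.0228 0.106 0.06")

```text
time_s: 21.6
position: [0.4503, -0.3184, 0.0393]
tcp_rot: [-3.136, -0.001, 1.222]
contact_force: [-0.3, 1.2, 0.5]
gripper_width: 0.0601
finger_force: 0.0
```

```bash
python3 -c "
from h import *
go(.451,-.321,.014,70)"
```

```text
turn [-0.006 -0.001  0.   ] shift [-0.0022  0.0017  0.0253] at [ 0.4503 -0.3184  0.0393] [-1.7968e+02 -4.0000e-02  7.0010e+01] F [-0.3  1.2  0.5] w 0.0601 ff 0.0 t 21.6 j7 0.022621578138143163
```

>>> step_arm(series="-0.005 0 0 -0.002 0.0015 0.01 0.06;-0.005 0 0 -0.002 0.0015 0.02 0.06;-0.005 0 0 -0.002 0.0015 0.025 0.06;-0.005 0 0 -0.002 0.0015 0.025 0.04;-0.005 0 0 -0.002 0.0015 0.025 0.03;-0.005 0 0 -0.002 0.0015 0.025 0.015;-0.005 0 0 -0.002 0.0015 0.025 0.015;-0.005 0 0 -0.002 0.0015 0.025 0.015;-0.005 0 0 -0.002 0.0015 0.025 0.015;-0.005 0 0 -0.002 0.0015 0.025 0.015", squeeze=8)

```text
time_s: 22.6
position: [0.4544, -0.3228, 0.0185]
tcp_rot: [3.134, 0.001, 1.222]
contact_force: [-0.0, 0.3, -0.0]
gripper_width: 0.0173
finger_force: 0.0
```

```bash
python3 -c "
from h import *
go(.451,-.321,.014,70)"
```

```text
turn [0.008 0.001 0.   ] shift [ 0.0005 -0.0039  0.0044] at [ 0.4544 -0.3228  0.0185] [1.7954e+02 8.0000e-02 7.0000e+01] F [-0.   0.3 -0. ] w 0.0173 ff 0.0 t 22.6 j7 0.012229553400434022
```

>>> step_arm(series="0 0 0 0 0 0 0.045;0 0 0 0 0 0 0.045;0 0 0 0 0 0 0.045;0.007 0 0 0 -0.003 0 0.045;0.007 0 0 0 -0.003 0.004 0.045;0.007 0 0 0 -0.003 0.004 0.045")

```text
time_s: 23.2
position: [0.4512, -0.3215, 0.0138]
tcp_rot: [-3.141, 0.001, 1.222]
contact_force: [0.3, 0.5, -0.4]
gripper_width: 0.0439
finger_force: 0.0
```

```bash
python3 - <<'E'
from h import *
go(.451,-.321,.014,70)
b=eyes.get_image("side");I=b[165:205,350:395]
cv2.imwrite("pics/cap.png",cv2.resize(b[150:210,335:405],(700,600),interpolation=cv2.INTER_CUBIC))
print(proj("side",arm.get_state()["position"]),proj("side",[.451,-.321,.021]))
E
```

```text
turn [-0.     0.001  0.   ] shift [ 0.0004 -0.0003 -0.0002] at [ 0.4512 -0.3215  0.0138] [-1.7999e+02  7.0000e-02  7.0000e+01] F [ 0.3  0.5 -0.4] w 0.0439 ff 0.0 t 23.2 j7 0.010128894548788271
[[189.23024775 371.14687315]] [[187.66307091 371.26171961]]
```

View pics/cap.png

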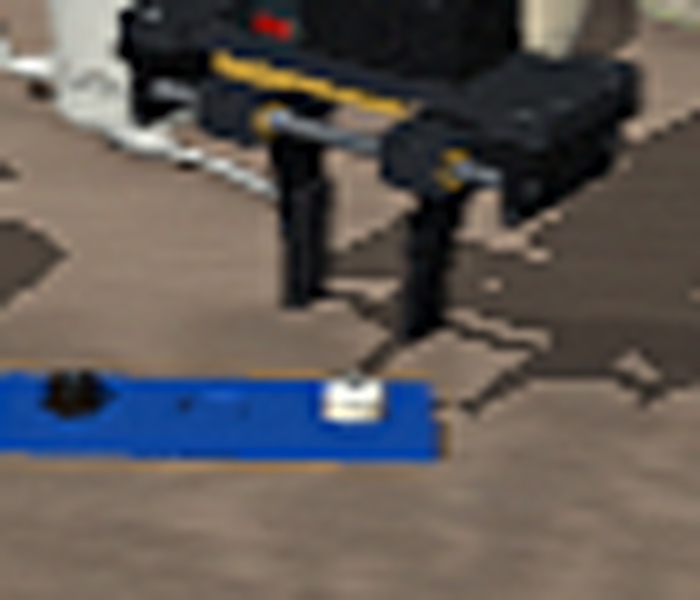

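The crop shows the open fingertips (row 182, col 371) in line with the white cap (row 190, col 370) but clearly above it. I lower step by step and watch the force.

>>> step_arm(series="0 0 0 0 0 0.0025 0.045;0 0 0 0 0 0.005 0.045;0 0 0 0 0 0.005 0.045")

```text
time_s: 23.55
position: [0.4513, -0.3216, 0.0089]
tcp_rot: [3.142, 0.001, 1.222]
contact_force: [0.3, 0.4, 0.1]
gripper_width: 0.045
finger_force: 0.0
```

>>> step_arm(series="0 0 0 0 0 0.0025 0.045;0 0 0 0 0 0.005 0.045;0 0 0 0 0 0.005 0.045")

```text
time_s: 23.85
position: [0.4513, -0.3216, 0.0039]
tcp_rot: [3.141, 0.001, 1.222]
contact_force: [0.7, -0.6, -0.6]
gripper_width: 0.0451
finger_force: 0.0
```

>>> step_arm(series="0 0 0 0 0 0.0025 0.045;0 0 0 0 0 0.005 0.045;0 0 0 0 0 0.005 0.045")

```text
time_s: 24.15
position: [0.4513, -0.3216, -0.001]
tcp_rot: [3.141, 0.001, 1.222]
contact_force: [0.9, -0.2, 0.3]
gripper_width: 0.0448
finger_force: 0.0
```

>>> step_arm(series="0 0 0 0 0 0.0025 0.045;0 0 0 0 0 0.005 0.045;0 0 0 0 0 0.005 0.045")

```text
time_s: 24.45
position: [0.4513, -0.3216, -0.006]
tcp_rot: [3.141, 0.001, 1.222]
contact_force: [0.4, 0.1, -0.2]
gripper_width: 0.0449
finger_force: 0.0
```

```bash
python3 - <<'E'
from h import *
st()
b=eyes.get_image("side").astype(int)
print(b[176:196,358:384].sum(2))
E
```

```text
tip [ 0.458  -0.3143 -0.088 ] rpy [1.8e+02 1.0e-01 7.0e+01] F [ 0.4  0.1 -0.2] M [0.002 0.005 0.   ] w 0.0449 t 24.45 j [ 0.74  0.53 -0.26  1.97  0.21  0.66 -0.  ]
[[372 375 381 372 259  27  88  85  45  96 199 220 210 214 209 213 215 166
   50  28  26  35  27 126 311 412]
 [391 387 393 412 359  26  97  62  49 132 237 211 210 209 205 289 372 125
   30  27  38  24  96 200 216 207]
 [375 382 392 405 358  27  93  73  49 107 197 218 214 209 205 290 397 224
   55  58  50  26  92 188 210 211]
 [376 379 385 400 353  63  77  80  50  99 188 205 206 211 215 214 195 104
   46  57  35  38 143 225 207 210]
 [356 348 357 371 327  65  96  84  47 182 362 416 415 357 197 202 197 146
   66  61  17  27 258 385 207 217]
 [322 328 276 136 130  67  90  71  43  94 164 156 155 162 169 187 184 134
   61  47  29  75 170 183 184 196]
 [312 317 317 339 299  98  88  74  32 223 336 171 178 180 186 182 168 114
   69  38  19  61 140 168 172 182]
 [317 322 320 323 289  85  79  51  27  86 176 180 188 194 197 199 188 117
   51  25   3 212 370 362 312 161]
 [326 325 325 323 284  71  48  28  89 246 345 357 319 182 202 21
[... 544 characters left out ...]
09 230 243
  226 287 328 355 362 378 329 164]
 [238 220 241 240 244 243 241 235 188 381 641 624 543 573 448 258 238 247
  244 223 135 244 323 164 168 171]
 [224 214 238 243 241 247 243 236 206 439 702 713 675 595 439 208 227 249
  248 227 258 353 185 175 261 382]
 [245 246 244 242 240 242 243 243 233 207 245 321 306 294 266 229 245 246
  242 244 236 177 260 378 359 349]
 [242 251 253 250 249 248 246 250 245 236 230 219 223 229 234 240 249 244
  241 243 224 249 373 367 365 365]
 [253 247 241 254 247 246 250 247 241 243 245 241 243 239 249 237 252 248
  244 247 225 246 367 365 366 356]
 [226 236 238 234 231 237 234 232 236 240 236 239 235 239 236 240 239 235
  235 239 215 230 340 332 345 349]]
```

>>> step_arm(series="0 0 0 0 0 0.003 0.045;0 0 0 0 0 0.007 0.045;0 0 0 0 0 0.011 0.045;0 0 0 0 0 0.011 0.045")

```text
time_s: 24.9
position: [0.451, -0.3215, -0.0174]
tcp_rot: [-3.141, 0.001, 1.222]
contact_force: [0.1, 0.2, 0.3]
gripper_width: 0.0449
finger_force: 0.0
```

>>> step_arm(series="0 0 0 0 0 0.002 0.045;0 0 0 0 0 0.004 0.045;0 0 0 0 0 0.004 0.045")

```text
time_s: 25.2
position: [0.4515, -0.3217, -0.0209]
tcp_rot: [3.141, 0.001, 1.222]
contact_force: [-0.0, 0.1, 0.2]
gripper_width: 0.0449
finger_force: 0.0
```

```bash
python3 - <<'E'
from h import *
st()
b=eyes.get_image("side").astype(int)
print(b[184:196,360:382].sum(2))
E
```

```text
tip [ 0.4582 -0.3144 -0.1029] rpy [1.8e+02 1.0e-01 7.0e+01] F [-0.   0.1  0.2] M [-0.01  -0.046  0.032] w 0.0449 t 25.2 j [ 0.73  0.56 -0.25  1.98  0.23  0.63 -0.01]
[[330 336 287  23  91  72  56 110 192 182 188 198 201 207 201 159  49  38
   15  75 166 185]
 [323 335 295  32  92  67  43 102 181 178 180 197 197 202 186 113  49  30
   11 227 401 399]
 [328 348 299  38  87  59  33 205 317 150 157 161 162 267 348  82  35  24
   13  95 181 266]
 [319 334 284  42 102  53 100 165 183 330 372 251 275 334 302  68  59  29
   55 131 181 165]
 [233 238 205  79  91  61 141 418 631 584 347 534 611 314 236  68  46  25
   38 235 383 379]
 [239 244 250 258 233 172 228 463 743 765 745 759 701 311 221  60  35  24
   39 232 386 386]
 [244 245 244 247 256 245 197 389 643 624 548 575 450 255 188  69  44  17
    2 217 338 170]
 [236 245 241 245 238 244 206 437 699 711 675 592 440 198 180  64  26  35
  260 378 196 190]
 [244 245 242 247 243 237 226 211 247 320 309 295 270 235 215  69  89 183
  249 186 176 250]
 [248 246 244 251 249 242 242 239 226 221 221 225 233 247 256 265 264 259
  233 257 382 378]
 [246 244 244 247 246 248 245 249 246 242 249 242 238 248 246 250 248 243
  226 245 373 367]
 [234 236 234 237 234 238 232 236 238 237 236 234 246 242 236 237 242 235
  215 231 340 331]]
```

>>> step_arm(series="0 0 0 0 0 0 0.015;0 0 0 0 0 0 0.015;0 0 0 0 0 0 0.015;0 0 0 0 0 0 0.015;0 0 0 0 0 0 0.015", squeeze=8)

```text
time_s: 25.75
position: [0.4517, -0.3219, -0.0205]
tcp_rot: [3.141, 0.001, 1.222]
contact_force: [0.2, 0.2, -0.2]
gripper_width: 0.0209
finger_force: 8.0
```

```bash
python3 - <<'E'
from h import *
st();print(arm.get_state()["finger_force"])
b=eyes.get_image("side").astype(int)
print(b[185:195,360:382].sum(2))
E
```

```text
tip [ 0.4585 -0.3146 -0.1025] rpy [1.799e+02 1.000e-01 7.000e+01] F [ 0.2  0.2 -0.2] M [-0.039 -0.052  0.029] w 0.0209 t 25.75 j [ 0.73  0.56 -0.25  1.98  0.23  0.63 -0.01]
8.00004542892566
[[322 324 323 332 323 226  53  94  45  64 147 180 115  55  40  17  74 250
  376 364 373 393]
 [330 327 331 332 300 150  56  84  25  91 262 320 100  56  24  20  68 142
  156 154 161 267]
 [322 317 325 337 313 154  30  46  94 301 441 366  85  40  20  25 226 395
  362 309 168 182]
 [235 230 234 235 221 108  15 315 608 603 281 203 203  32  26  16  94 234
  312 370 329 176]
 [237 241 239 246 237 166  55 407 757 765 764 668 201  26  13  18  56 180
  218 160 171 179]
 [244 243 239 238 256 247 208 403 657 628 568 540  20  23  44 101 130 157
  209 161 252 384]
 [251 247 240 245 244 237 203 441 700 712 687 571 266  76  80 185 269 253
  303 405 397 382]
 [244 246 240 242 237 240 234 207 242 317 312 302 296 256 262 253 249 244
  222 253 372 354]
 [252 244 247 251 250 245 246 241 229 221 225 232 239 247 246 244 248 242
  223 238 364 358]
 [251 242 244 246 253 243 252 243 240 241 244 238 247 243 243 250 248 243
  224 248 371 363]]
```

>>> step_arm(series="0 0 0 0 0 -0.005 0.015;0 0 0 0 0 -0.015 0.015;0 0 0 0 0 -0.04 0.015;0 0 0 0 0 -0.07 0.015;0 0 0 0 0 -0.07 0.015")

```text
time_s: 26.3
position: [0.4547, -0.3234, 0.0539]
tcp_rot: [3.132, 0.003, 1.222]
contact_force: [0.5, -0.8, -0.4]
gripper_width: 0.0208
finger_force: 8.0
```

```bash
python3 - <<'E'
from h import *
go(.5462,-.0178,.04,70);print(arm.get_state()["finger_force"])
b=eyes.get_image("side").astype(int);s=arm.get_state()
m=b.min(2)>150;m[:160]=0;m[192:]=0;m[:,360:];m[:,:355]=0;m[:,385:]=0
print([(x[0],x[1]) for x in blobs(m,3)],proj("side",s["position"]+[0,0,.034]))
E
```

```text
turn [ 0.009  0.003 -0.   ] shift [ 0.3185 -0.0187  0.0127] at [ 0.4547 -0.3234  0.0539] [179.46   0.19  70.  ] F [ 0.5 -0.8 -0.4] w 0.0208 ff 8.0 t 26.3 j7 0.030108081746373815
7.99992769570963
[(array([168. , 360.3]), np.int32(10)), (array([172.31578947, 369.52631579]), np.int32(19))] [[171.90100531 371.48111604]]
```

>>> step_arm(series="0 0 0 0.03 -0.002 0 0.015;0 0 0 0.07 -0.004 0 0.015;0 0 0 0.115 -0.007 0 0.015;0 0 0 0.16 -0.009 0 0.015;0 0 0 0.205 -0.012 0 0.015;0 0 0 0.25 -0.015 0 0.015;0.004 0.002 0 0.29 -0.017 0 0.015;0.004 0.002 0 0.3185 -0.0187 0.005 0.015;0.004 0.002 0 0.3185 -0.0187 0.013 0.015;0.004 0.002 0 0.3185 -0.0187 0.013 0.015")

```text
time_s: 27.35
position: [0.5413, -0.0158, 0.0344]
tcp_rot: [-3.135, 0.001, 1.223]
contact_force: [0.1, -0.3, -0.8]
gripper_width: 0.0208
finger_force: 8.0
```

```bash
python3 - <<'E'
from h import *
go(.5462,-.0178,.004,70)
b=eyes.get_image("side").astype(int);s=arm.get_state()
m=b.min(2)>150;m[:195]=0;m[215:]=0;m[:,:310]=0;m[:,335:]=0
print([(x[0],x[1]) for x in blobs(m,3)],proj("side",s["position"]+[0,0,.034]))
E
```

```text
turn [-0.007  0.001  0.002] shift [-0.0002  0.0055  0.0303] at [ 0.5413 -0.0158  0.0344] [-1.7963e+02  6.0000e-02  7.0100e+01] F [ 0.1 -0.3 -0.8] w 0.0208 ff 8.0 t 27.35 j7 -0.5970884475676986
[(array([209.  , 320.96]), np.int32(25))] [[207.74983466 323.10379047]]
```

>>> step_arm(series="-0.004 0 0 0 0.003 0.01 0.015;-0.004 0 0 0 0.0045 0.02 0.015;-0.004 0 0 0 0.0045 0.024 0.015;-0.004 0 0 0 0.0045 0.024 0.015;-0.004 0 0 0 0.0045 0.024 0.015")

```text
time_s: 27.9
position: [0.547, -0.0177, 0.0117]
tcp_rot: [3.141, -0.001, 1.221]
contact_force: [-0.3, 0.4, -0.1]
gripper_width: 0.0209
finger_force: 8.0
```

```bash
python3 - <<'E'
from h import *
go(.5462,-.0178,.004,70)
b=eyes.get_image("side").astype(int);s=arm.get_state()
m=b.min(2)>150;m[:195]=0;m[225:]=0;m[:,:310]=0;m[:,335:]=0
print([(x[0],x[1]) for x in blobs(m,3)],proj("side",s["position"]+[0,0,.034]))
E
```

```text
turn [ 0.001 -0.001 -0.   ] shift [-0.0003 -0.0007  0.0077] at [ 0.547  -0.0177  0.0117] [ 1.7997e+02 -3.0000e-02  6.9980e+01] F [-0.3  0.4 -0.1] w 0.0209 ff 8.0 t 27.9 j7 -0.6138145681482904
[(array([214.7826087 , 319.52173913]), np.int32(23))] [[213.48987608 321.61006502]]
```

>>> step_arm(series="0 0 0 -0.0005 -0.0015 0.004 0.015;0 0 0 -0.0005 -0.0015 0.008 0.015;0 0 0 -0.0005 -0.0015 0.011 0.015;0 0 0 -0.0005 -0.0015 0.011 0.015")

```text
time_s: 28.35
position: [0.5451, -0.0175, 0.0004]
tcp_rot: [-3.142, -0.0, 1.222]
contact_force: [0.0, -0.2, 0.7]
gripper_width: 0.0207
finger_force: 8.0
```

>>> step_arm(series="0 0 0 0 0 0.001 0.015;0 0 0 0 0 0.002 0.015;0 0 0 0 0 0.002 0.015")

```text
time_s: 28.65
position: [0.5455, -0.0175, -0.0012]
tcp_rot: [3.141, -0.001, 1.222]
contact_force: [-0.9, 0.6, -0.2]
gripper_width: 0.0206
finger_force: 8.0
```

>>> step_arm(series="0 0 0 0 0 0.001 0.015;0 0 0 0 0 0.002 0.015;0 0 0 0 0 0.002 0.015")

```text
time_s: 28.95
position: [0.5454, -0.0175, -0.0032]
tcp_rot: [3.141, -0.001, 1.222]
contact_force: [-1.2, -0.4, -0.1]
gripper_width: 0.0212
finger_force: 8.0
```

>>> step_arm(series="0 0 0 0 0 0.001 0.015;0 0 0 0 0 0.0015 0.015;0 0 0 0 0 0.0015 0.015")

```text
time_s: 29.25
position: [0.5455, -0.0175, -0.0047]
tcp_rot: [3.141, -0.001, 1.222]
contact_force: [0.0, -0.4, -0.1]
gripper_width: 0.0208
finger_force: 8.0
```

>>> step_arm(series="0 0 0 0 0 0.001 0.015;0 0 0 0 0 0.001 0.015")

```text
time_s: 29.45
position: [0.5457, -0.0174, -0.0056]
tcp_rot: [3.14, -0.001, 1.222]
contact_force: [0.4, -1.0, 0.5]
gripper_width: 0.0206
finger_force: 8.0
```

>>> step_arm(series="0 0 0 0 0 0 0.035;0 0 0 0 0 0 0.045;0 0 0 0 0 0 0.045;0 0 0 0 0 0 0.045;0 0 0 0 0 -0.01 0.045;0 0 0 0 0 -0.03 0.045;0 0 0 0 0 -0.07 0.045;0 0 0 0 0 -0.11 0.045;0 0 0 0 0 -0.15 0.045;0 0 0 0 0 -0.15 0.045")

```text
time_s: 30.45
position: [0.5497, -0.017, 0.151]
tcp_rot: [3.129, -0.005, 1.222]
contact_force: [0.3, 0.2, -1.0]
gripper_width: 0.045
finger_force: 0.0
```

```bash
python3 - <<'E'
from h import *
go(.46,-.3,.15,60)
b=eyes.get_image("side").astype(int)
print(b[208:226,312:332].sum(2))
E
```

```text
turn [ 0.012 -0.006  0.175] shift [-2.966e-01  1.250e-02 -2.000e-04] at [ 0.5497 -0.017   0.151 ] [179.27  -0.27  70.  ] F [ 0.3  0.2 -1. ] w 0.045 ff 0.0 t 30.45 j7 -0.5298426025382774
[[343 333 325 322 313 294 284 258 120  50  87  93  54  27 165 297 280 281
  304 339]
 [353 342 331 296 279 280 290 272 184  32  53  52  31  22 168 298 283 280
  280 280]
 [330 298 290 282 283 285 284 294 283 233 226 159 219 320 303 291 284 283
  281 285]
 [292 281 280 280 283 283 282 291 296 298 298 304 300 299 288 290 282 288
  286 285]
 [277 281 284 283 281 284 283 284 291 287 291 289 288 287 282 284 283 284
  290 284]
 [286 280 287 286 286 287 283 290 280 290 290 291 289 284 289 287 283 284
  284 283]
 [284 287 286 282 283 279 288 286 285 289 241 156 240 297 295 293 292 285
  288 282]
 [286 285 284 286 286 286 277 220  83 156 261 264 257 186 161 250 299 295
  288 288]
 [285 289 283 286 283 230 184 441 663 638 512 514 255 282 272 199 167 243
  295 295]
 [286 288 290 268 230 309 476 586 411 374 545 724 644 266 290 293 291 271
  195 161]
 [291 294 297 265 229 291 625 765 514 432 581 567 402 169 289 290 291 292
  294 275]
 [254 121 197 297 273 277 365 296   0   4   0  74 164 203 297 290 291 291
  291 296]
 [201 299 296 293 258 156 148  35  50  55  65  37  79 224 314 303 302 282
  257 303]
 [297 288 290 292 289 220  36  85 140 151  86  69  57 141 275 278 162 161
  135 166]
 [297 287 286 290 299 237  36  62 120 132  63  47  35  59  75  69 164 179
  176 172]
 [238 290 293 292 297 212 139  74  47  37  45  79 152 170 137 189 182 139
   80 165]
 [289 268 191 159 304 314 386 365 358 319 342 322 243 130  97 167 176 183
  174 188]
 [290 290 292 278 265 227 251 248 244 262 289 297 244 163 172 197 201  98
  217 317]]
```

>>> step_arm(series="0 0 0.02 -0.03 0.001 0 0.045;0 0 0.04 -0.07 0.003 0 0.045;0 0 0.06 -0.115 0.005 0 0.045;0 0 0.08 -0.16 0.007 0 0.045;0 0 0.1 -0.205 0.009 0 0.045;0.005 -0.003 0.13 -0.25 0.011 0 0.045;0.005 -0.003 0.17 -0.295 0.0125 0 0.045;0.005 -0.003 0.17 -0.295 0.0125 0 0.045")

```text
time_s: 31.3
position: [0.4519, -0.3061, 0.1431]
tcp_rot: [-3.136, 0.007, 1.04]
contact_force: [-0.5, 0.9, 0.3]
gripper_width: 0.0452
finger_force: 0.0
```

```bash
python3 - <<'E'
from h import *
a=eyes.get_image("top").astype(int);b=eyes.get_image("side").astype(int)
print(a[189:208,331:351].sum(2));print(b[213:222,314:330].sum(2))
m=a.min(2)>120;m[:188]=0;m[208:]=0;m[:,:331]=0;m[:,351:]=0
for x in blobs(m,3): print(x[0],x[1],onz("top",x[0],.036))
a0=cv2.imread("pics/top0.png").astype(int);print("orig cap in tray",a0[225:235,428:440].sum(2))
print(proj("top",[.5455,-.0172,.036]),proj("side",[.5455,-.0172,.036]))
for c in("top","side"): print(c,[(np.round(d["pixel"],1),round(d["score"],2)) for d in models.tip_of("cap_white_center",c)],[(np.round(d["pixel"],1),round(d["score"],2)) for d in models.tip_of("cap_black_center",c)])
print(proj("top",[.5455,-.0172,.0285]),proj("side",[.5455,-.0172,.0285]))
E
```

```text
[[349 275 340 324 293 314 320 302 319 345 348 348 348 347 348 349 348 348
  348 348]
 [327 265 337 349 349 349 321 293 286 296 320 344 348 348 348 348 348 348
  348 348]
 [276 312 346 349 349 349 349 349 322 294 282 293 320 322 344 348 348 345
  351 348]
 [273 339 350 350 349 349 343 347 349 349 317 289 312 290 298 320 345 348
  348 348]
 [319 344 350 350 350 350 341 349 327 321 338 341 348 324 292 287 293 317
  345 348]
 [341 350 351 350 349 350 335 296 248 359 384 330 341 349 349 321 289 312
  321 303]
 [338 350 350 350 349 348 276 226 540 596 600 569 458 320 343 349 349 349
  322 294]
 [347 353 349 350 349 325 182 489 695 682 637 677 667 367 296 298 343 349
  349 349]
 [351 352 351 350 351 263 255 693 692 588 434 545 711 455 245 217 337 349
  349 349]
 [351 351 351 351 351 232 303 703 699 577 422 529 702 472 255 219 335 350
  349 349]
 [350 351 351 351 351 265 216 578 687 683 616 674 690 410 239 219 335 350
  350 350]
 [351 351 352 351 351 321 199 368 610 669 660 648 502 269 219 279 341 350
  350 350]
 [351 351 351 351 351 351 296 290 342 463 454 400 237 213 219 336 350 350
  350 
[... 1244 characters left out ...]
298 298 274]
 [297 298 277 257 354 433 450 344 303 297 297 290]
 [298 286 257 512 592 622 632 550 382 307 300 298]
 [298 254 467 702 697 640 601 667 535 315 293 298]
 [298 228 596 717 662 479 394 632 638 311 245 294]
 [298 242 532 719 657 448 425 626 652 314 184 287]
 [301 253 463 690 692 613 609 677 549 269 185 286]
 [301 276 375 509 610 642 645 583 319 194 237 294]
 [299 299 279 313 390 463 455 298 205 237 291 298]
 [299 299 299 271 290 297 248 241 244 291 298 298]]
[[197.47747818 340.79960098]] [[216.267283   322.10440224]]
top [(array([197.6, 340.8]), 0.45)] [(array([198.1, 423.8]), 0.53)]
side [] [(array([187.9, 341.9]), 0.58)]
[[197.88721173 340.61383296]] [[218.23245682 322.1305553 ]]
```

```bash
python3 -c "
from bench import arm
print(arm.job_done())"
```

```text
the job is handed in; nothing more can be done
None
```

The job is handed in: the screw was turned clockwise until torque built up at its stop, the red screwdriver is back in its stand, and the white cap sits flat and centred in the recess (both camera pictures agree); the black cap was left alone, and the large red and turquoise screwdrivers fell over early on, though the gripper did not go near them and I did not see what toppled them.

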